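Stow the backup drive and latch the gasketed case

TASK

Pack the short ribbed backup drive, now standing in the desk rack beside the taller ones, for transport: lower it, without dropping it, upright and fully home into the empty slot of the transport case. Then swing the lid shut and press its front down against the gasket until the latch catches and keeps it shut. Leave the other drives, the mug and the microphone where they are.

Things in the scene. Friction and masses are not known exactly. Their poses are not given: they have to be found in the camera images.
- drive: the drive to pack: flat black-and-grey slab standing on its short end, 62 mm wide (its x), 20 mm thick (its y), 100 mm tall (its z, up), bumper bands at both ends, five ribs between; about 0.2 kg. Origin: centre of its underside; half a turn makes no difference. In the rack only 12 mm separates it from its neighbours' faces, but both its 62 mm edges are free: take it there by the edges
- rack: metal drive rack, fixed: foot 100 (x) x 120 (y) x 6 mm with four fins 50 mm long (x), 9 mm thick, up to 44 mm above the desk. Three bays 23 mm wide at y = -32, 0, +32 mm of its frame, each with a drive standing on the foot, its thickness along y. The short ribbed drive may be in any bay. Origin: centre of the underside, z up
- tall_drive_a: one of two smooth round-edged drives in the rack, 58 (x) x 20 (y) x 120 (z) mm; origin at the centre of its underside. Leave it standing
- tall_drive_b: the other smooth drive in the rack, of the same size. Leave it standing
- pad: grey mouse pad lying fixed on the desk between rack and case, 140 (x) x 120 (y) mm, 3 mm thick; it is clear, a good place to stand the drive down and take it again another way. Origin: centre of its underside
- case: grey transport case, fixed, 96 (x) x 216 (y) mm, walls 6 mm, rim 115 mm above the desk. Origin: centre of its underside; the latch is on the -x side, the lid's hinge along the top of the +x side. A black insert inside, its top 53 mm above the desk, has two upright slots 65 (x) x 23 (y) mm, 47 mm deep with 4 mm chamfers, at y = +42 mm (empty) and -42 mm (taken)
- slot (a point): centre of the floor of the empty slot, 6 mm above the desk, where the drive's origin must come to lie; axes as the case's. The mouth is 47 mm above it. A seated drive's top is 9 mm below the rim. The walls stand 11 mm from its edges, so here it must be held by its 20 mm faces, beside which fingers have 60 mm of room from the slot's centre both ways along y
- stowed_drive: a smooth drive already in the other slot (y = -42 mm) of the case, 58 x 20 x 98 mm; origin at the centre of its underside. Leave it
- lid (a joint): angle of the lid: 0 hard down, grows as it opens; starts leaning back at 1.85 to 2.1 rad (stop 2.2). A stiff hinge (0.13 N m): it stays where left. Lid: shell 96 (hinge to front) x 216 x 27 mm, 0.2 kg. Coming down it meets the latch's slope at about 0.16 rad, the gasket at 0.1. Unlatched, the gasket lifts it above 0.06; latched, it stays below 0.04. Pressing its front home takes 12 to 20 N
- lid_hinge (a point): middle of the lid's hinge axis, 118 mm above the desk, on the back (+x) edge of the case; the hinge axis runs along the case's y; axes as those of the case. The black gasket on the rim stands up to 128 mm above the desk: carry the drive over it with room to spare
- lid_front (a point): point on the outer (top) face of the lid, in the middle of its width, 12 mm back from its front edge and 84 mm from the hinge axis; this is where to press. The outer face lies 27 mm from the plane through the hinge axis and the lid's lower edge
- latch (a joint): angle of the sprung steel hook on the middle of the case's front (36 mm wide, reaching 143 mm above the desk): 0 rad at rest, grows as it is pushed outwards to -x. The lid pushes it aside as it comes down, and it springs back over the bar on the lid's front
- mug: white mug, 82 mm across, 95 mm tall; leave it. Origin: centre of its underside
- microphone: hand microphone lying on the desk, 165 mm long, 50 mm across its head; leave it. Origin: under its middle

How it is judged:
By the outcome, as a careful person would: the job done as asked, in the order asked, and still so for the second after the job is handed in, with the robot touching nothing.
It also fails if it takes over 72 s, if anything falls off the work surface, if the arm or the gripper's body presses on something with over 40 N, if the wrist force passes 120 N, or if a joint passes its speed limit or range.

ROBOT

A 6-joint arm with a two-finger parallel gripper is mounted at the origin on the work surface. World frame = base frame: x ahead of the robot, y to its left, z up, the work surface at z = 0. Lengths are in m, angles in rad, forces in N, time in s.
With the tool pointing down it reaches from about 0.325 to 0.775 m from the base axis. Payload 5.5 kg.
Tool frame: the origin (TCP) lies on the centre line of the jaws, within the pads' length; the fingertips stand manip.tcp_to_tips ahead of it and the grasp point (between the pads) lies 3 mm ahead of it (manip.tcp_to_tips is the distance from the TCP to the fingertips, in m); z points along the fingers, x is the direction in which the jaws open and shut, and the axes are right-handed (so a half turn about z gives the same grasp; the last joint's range is limited). The gripper opens to 85 mm and grips with 20 to 120 N. Pads are 22 mm wide; open, the fingers measure 114 mm over their backs; the gripper's body (76 mm by 85 mm) begins 54 mm behind the grasp point. The pads swing forward as they close: fully open they stand 13 mm farther back than shut.
Start: joints at [1.082, 0.091, 1.231, -0, 1.82, -0.057], TCP at [0.251, 0.545, 0.253] pointing down, gripper open.
Joint ranges: [-2.87, 2.87], [-0.86, 2.18], [0.17, 2.46], [-1.51, 4.65], [0.06, 2.69], [-2.65, 2.65]. Speed limits (rad/s): [2.57, 2.57, 3.01, 3.14, 3.14, 3.14].

INTERFACE

Orientations are given as a rotation vector (axis times angle).
In Python, from rig import manip gives the robot as it stands.
- The arm moves only by the tool drive_tool, never from a script. Its argument "deltas" is a list of rows, each an object with "translation": the shift along the tool's x, y, z in cm, a list of three; "roll": the turn about the tool's z in degrees; "gripper": the opening in per cent of the stroke, from 0 (shut) to 100 (fully open). In form: [{"translation": [dx, dy, dz], "roll": roll, "gripper": gripper}, ...]. A call has 1 to 8 rows; each row is the pose to reach, as a shift and turn from the pose commanded when the call began, along the tool's axes at that moment; what a row does not reach only later rows make up. A row lasts 1/8 s, in which the tool goes at most 62.5 mm and 10.7 degrees, less where a joint would pass 70% of its speed; a pose out of reach is approached as far as the arm can. A call with a gripper value outside its range is refused whole. The fingers move at their own pace and stop on an object; "newtons" is the grip in N (left out, the last holds). Time passes only in rows, so rows that repeat a pose let the fingers close. It gives the time, the measured TCP pose, the force and the opening at its end, in the units of the state.
- manip.get_state(): the state, without advancing time (a new reading comes with each control period).
- manip.camera(name): name is "scene" or "top" or "wrist"; returns the picture (420x560x3 uint8, blue, green, red); there is no depth.
- manip.camera_model(name): a dict with "mtx" (3x3 intrinsics, pixels), "extrinsics" (4x4, takes a point from world to camera coordinates). Camera axes: x right, y up, looking along -z (the intrinsics and any distortion apply to the point x, -y, -z); pixel columns grow to the right and rows downward; lengths in m; the calibration is good to about 2 mm. A picture is of the moment at which its call begins: read the wrist's pose just before it. camera_model takes no time and is no camera call; for the wrist camera it gives the pose at the moment of the call.
- manip.hand_in(): hands the job in, once; it reports no verdict.
The state is a dict: "time": time; "joints": joint angles; "dq": joint speeds; "effort": joint torques, N m; "position": TCP position; "orientation": TCP orientation; "force": force on the tool from outside, world axes, zero at the start; "wrist_torque": the same for the moment, N m; "opening": finger opening in m.
Only numpy, scipy, OpenCV 4.12 (cv2) and the standard library are available. Lean on these libraries where they do the work, as an engineer would, in place of code of your own. Each camera call takes 0.05 s, during which the arm holds its last target.

## Working session

There is one attempt and no reset: what is moved stays moved. The work goes in short steps, Python scripts to look and compute and a tool call to move; the robot and the scene stay as the last step left them, time stands still between calls to the robot, and variables do not carry over. Pictures are saved under pics/ and viewed, and the job is handed in when it is done.

Besides the shell and the picture viewer there is one more tool, called after "Request:" in YAML: its name, and indented under it one key for each argument. drive_tool: Moves the arm, as the interface text tells. Its arguments: {"type":"object","properties":{"deltas":{"type":"array","items":{"type":"object","properties":{"translation":{"type":"array","items":{"type":"number"}},"roll":{"type":"number"},"gripper":{"type":"number"}}}},"newtons":{"type":"number"}},"required":["deltas"]}

```bash
ls; mkdir -p pics; python3 - <<'E'
from rig import manip
import cv2
print(manip.get_state()); print(manip.tcp_to_tips)
for n in ["scene","top","wrist"]:
    m=manip.camera_model(n); print(n,m)
    cv2.imwrite(f"pics/{n}0.png",manip.camera(n))
E
```

```text
pics
{'time': 0.0, 'joints': array([ 1.08231300e+00,  9.18503733e-02,  1.23196337e+00,  3.44002809e-05,
        1.81976742e+00, -5.66960591e-02]), 'dq': array([-0.00162282,  0.00126758, -0.00175718,  0.00094125,  0.00060129,
        0.00066864]), 'effort': array([ 2.85581782e-04, -4.58729482e+01, -4.18019700e+01, -4.35419918e-05,
        1.19534723e-02,  2.11377505e-05]), 'position': array([0.25096856, 0.54471408, 0.25211214]), 'orientation': array([ 2.64494425,  1.69349351, -0.00274664]), 'force': array([-0.57122061,  0.28637714,  0.30120804]), 'wrist_torque': array([0.02782912, 0.0003756 , 0.03509489]), 'opening': 0.08518012797167807}
0.022
scene {'mtx': array([[512.76877171,   0.        , 281.44837439],
       [  0.        , 512.76877171, 214.41391006],
       [  0.        ,   0.        ,   1.        ]]), 'extrinsics': array([[ 0.01039672,  0.99981445, -0.0162167 ,  0.00864094],
       [-0.66253482,  0.01903461,  0.74878922,  0.27114834],
       [ 0.74895896,  0.00295917,  0.66260978, -1.55004865],
       [ 0.        ,  0.        ,  0.        ,  1.        ]])}
top {'mtx': array([[396.94188549,   0.        , 273.97890159],
       [  0.        , 396.94188549, 211.83201682],
       [  0.        ,   0.        ,   1.        ]]), 'extrinsics': array([[ 0.01373292, -0.99954429, -0.02688141, -0.00415507],
       [ 0.99737993,  0.01178364,  0.07137521, -0.54746747],
       [-0.07102593, -0.02779117,  0.99708724, -1.01693183],
       [ 0.        ,  0.        ,  0.        ,  1.        ]])}
wrist {'mtx': array([[329.2340875 ,   0.        , 277.86437241],
       [  0.        , 329.2340875 , 209.66233108],
       [  0.        ,   0.        ,   1.        ]]), 'extrinsics': array([[ 0.41879242,  0.90807985, -0.00197568, -0.59922085],
       [-0.87036499,  0.40077649, -0.28608214,  0.03748968],
       [-0.25899362,  0.1215286 ,  0.95820306, -0.37865447],
       [ 0.        ,  0.        ,  0.        ,  1.        ]])}
```

View pics/scene0.png

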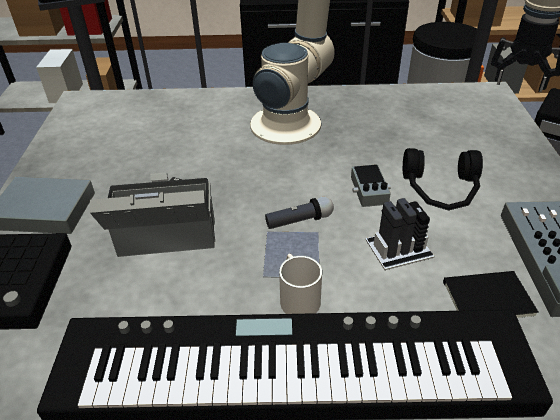

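View pics/top0.png

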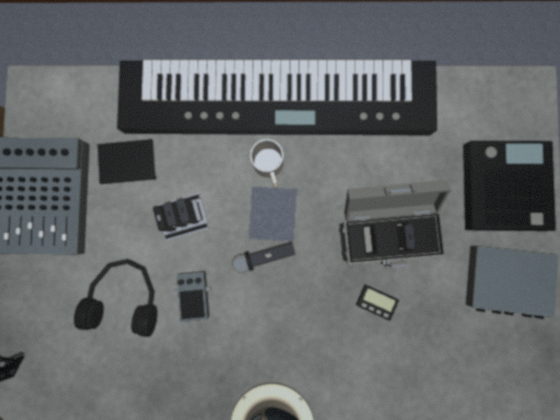

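View pics/wrist0.png

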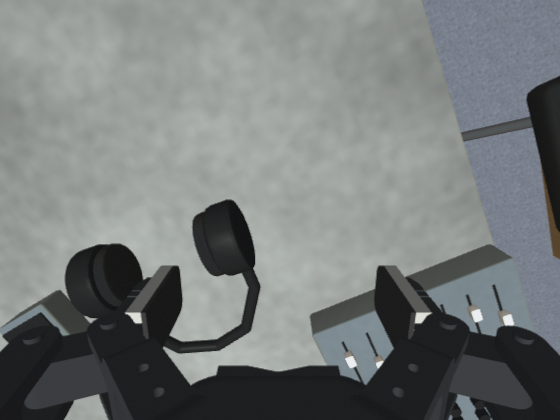

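```bash
cat > h.py <<'E'
import numpy as np, cv2
from scipy.spatial.transform import Rotation as R
from rig import manip
def ray(m,u,v):
    K=m["mtx"];E=m["extrinsics"]
    d=np.array([(u-K[0,2])/K[0,0],-(v-K[1,2])/K[1,1],-1.0])
    Rm=E[:3,:3]; return -Rm.T@E[:3,3], Rm.T@d
def onz(m,u,v,z):
    o,d=ray(m,u,v); return o+d*(z-o[2])/d[2]
def proj(m,p):
    E=m["extrinsics"];K=m["mtx"];c=E[:3,:3]@np.asarray(p)+E[:3,3]
    return np.array([K[0,2]+K[0,0]*c[0]/-c[2],K[1,2]+K[1,1]*c[1]/c[2]])
def tool():
    s=manip.get_state(); return s,R.from_rotvec(s["orientation"]).as_matrix()
def go(p,ang=None):
    """print translation (cm) and roll (deg) to reach world p, jaws axis at ang deg (mod 180)"""
    s,T=tool(); print("t",round(s["time"],2),"pos",s["position"].round(4),"jaw",round(np.degrees(np.arctan2(T[1,0],T[0,0])),2),"tilt",T[:,2].round(4),"F",s["force"].round(1),"open",round(s["opening"],4),"j",s["joints"].round(2))
    print(" delta cm",(T.T@(np.asarray(p)-s["position"])*100).round(2))
    if ang is not None:
        a=np.degrees(np.arctan2(T[1,0],T[0,0])); d=(ang-a+90)%180-90; print(" roll (tool z down => -)",round(-d,2))
def crop(img,x0,y0,x1,y1,k,name):
    cv2.imwrite("pics/"+name,cv2.resize(img[y0:y1,x0:x1],None,fx=k,fy=k,interpolation=cv2.INTER_CUBIC))
E
python3 - <<'E'
from h import *
s=cv2.imread("pics/scene0.png");t=cv2.imread("pics/top0.png")
crop(t,140,180,220,250,8,"tr.png")
crop(t,330,170,460,270,6,"tc.png")
crop(s,350,180,450,280,6,"sr.png")
crop(s,85,160,225,265,5,"sc.png")
mt=manip.camera_model("top");ms=manip.camera_model("scene")
print(onz(mt,180,213,.0),onz(mt,273,213,.003),onz(mt,392,240,.115), onz(mt,267,157,0.09))
E
```

```text
[0.54275832 0.25498556 0.        ] [0.54551568 0.00585491 0.003     ] [ 0.4778844  -0.27688115  0.115     ] [0.67738542 0.01989437 0.09      ]
```

View pics/tr.png

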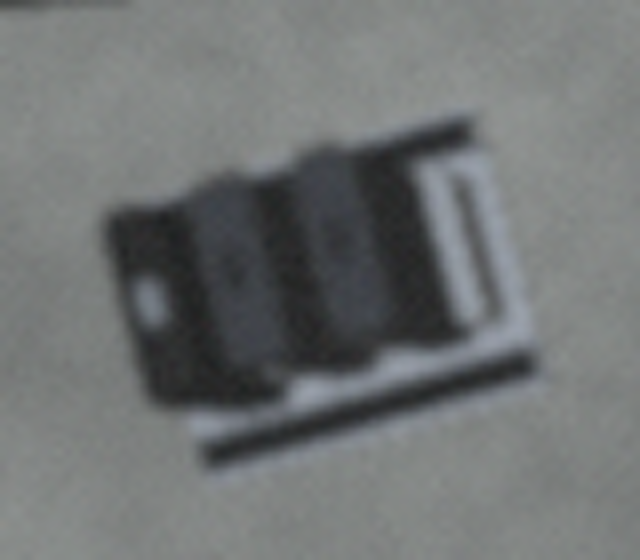

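View pics/tc.png

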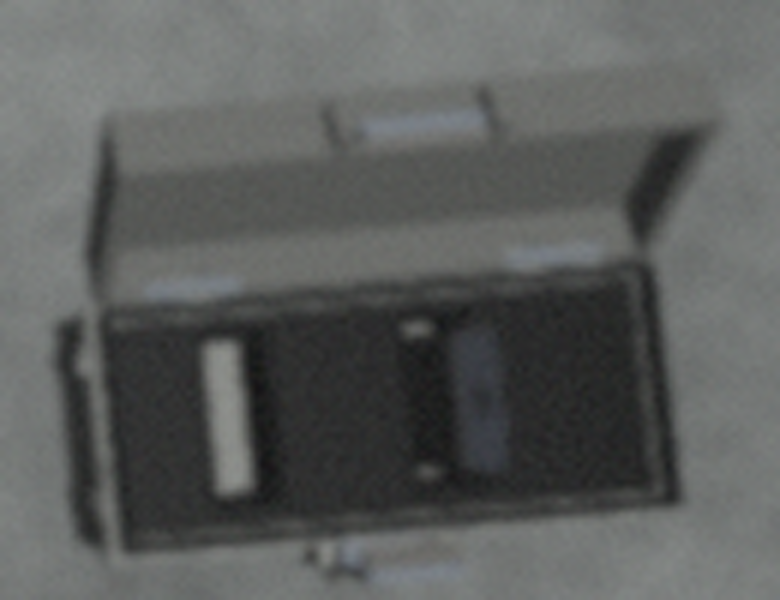

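View pics/sr.png

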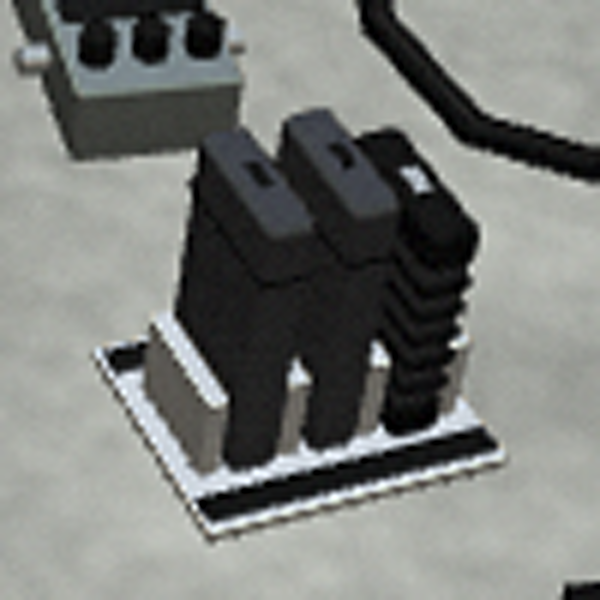

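View pics/sc.png

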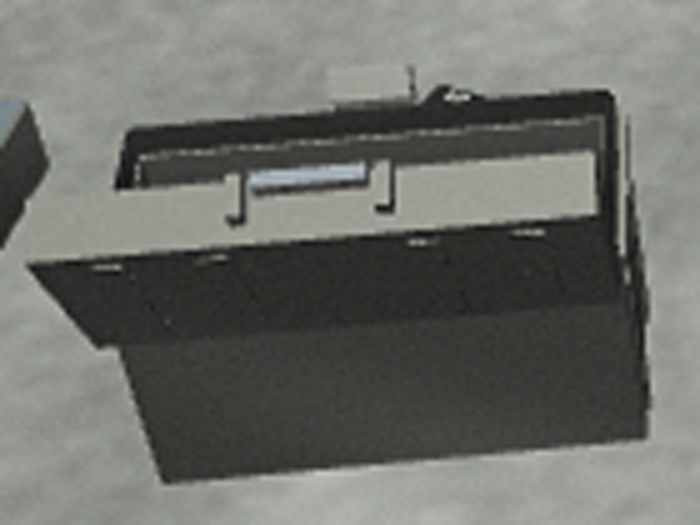

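```bash
python3 - <<'E'
from h import *
mt=manip.camera_model("top");ms=manip.camera_model("scene");mw=manip.camera_model("wrist")
d=onz(mt,161,217.5,.106);print("drive",d)
# rack foot corners from tr: (205,465),(540,365),(475,115)
for u,v in [(205,468),(543,368),(475,112)]: print("foot",onz(mt,140+u/8,180+v/8,.006))
# case rim outer corners: (125,552),(678,500),(648,262)
for u,v in [(125,552),(678,502),(648,262)]: print("rim",onz(mt,330+u/6,170+v/6,.118))
o,_=ray(mw,0,0);s,T=tool()
print("cam in tool",T.T@(o-s["position"]), "dir", T.T@(-mw["extrinsics"][2,:3]))
go([0.545,.27,.25],None)
E
```

```text
drive [0.5244137 0.272438  0.106    ]
foot [0.47414546 0.28967792 0.006     ]
foot [0.50872539 0.17794823 0.006     ]
foot [0.59376705 0.20292096 0.006     ]
rim [ 0.42544661 -0.18056025  0.118     ]
rim [ 0.44787378 -0.39316711  0.118     ]
rim [ 0.54069188 -0.38313656  0.118     ]
cam in tool [-2.81921862e-05 -7.22354002e-02 -1.20154815e-01] dir [-2.00642996e-04  2.86136291e-01  9.58188908e-01]
t 0.15 pos [0.251  0.5448 0.2524] jaw 65.26 tilt [-7.0e-04 -1.4e-03 -1.0e+00] F [-0.6  0.4 -0.7] open 0.0851 j [ 1.08  0.09  1.23 -0.    1.82 -0.06]
 delta cm [-12.65  38.2    0.25]
```

```bash
python3 - <<'E'
from h import *
go([0.5245,.274,.25],17)
E
```

```text
t 0.15 pos [0.251  0.5448 0.2524] jaw 65.26 tilt [-7.0e-04 -1.4e-03 -1.0e+00] F [-0.6  0.4 -0.7] open 0.0851 j [ 1.08  0.09  1.23 -0.    1.82 -0.06]
 delta cm [-13.14  36.17   0.25]
 roll (tool z down => -) 48.26
```

Request:
drive_tool:
  deltas:
    - {"translation": [-2,5.2,0],"roll": 9}
    - {"translation": [-4,10.4,0],"roll": 18}
    - {"translation": [-6,15.6,0],"roll": 27}
    - {"translation": [-8,20.8,0],"roll": 36}
    - {"translation": [-10,26,0],"roll": 42}
    - {"translation": [-12,31,0],"roll": 48.3}
    - {"translation": [-13.1,36.2,0],"roll": 48.3}
    - {"translation": [-13.1,36.2,0],"roll": 48.3}

```text
invalid input at $.deltas[0]: expected keys translation, roll, gripper
```

```bash
python3 - <<'E'
from h import *
go([0.5245,.274,.25],17)
mw=manip.camera_model("wrist");np.savez("w1.npz",mtx=mw["mtx"],extrinsics=mw["extrinsics"])
cv2.imwrite("pics/w1.png",manip.camera("wrist"))
E
```

```text
t 0.15 pos [0.251  0.5448 0.2524] jaw 65.26 tilt [-7.0e-04 -1.4e-03 -1.0e+00] F [-0.6  0.4 -0.7] open 0.0851 j [ 1.08  0.09  1.23 -0.    1.82 -0.06]
 delta cm [-13.14  36.17   0.25]
 roll (tool z down => -) 48.26
```

View pics/w1.png

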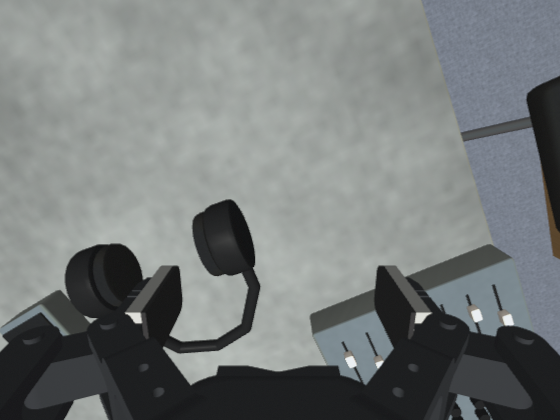

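Every row needs all three keys; the arm has not moved (same view as before).

Request:
drive_tool:
  deltas:
    - {"translation": [-2,5.2,0],"roll": 9,"gripper": 100}
    - {"translation": [-4,10.4,0],"roll": 18,"gripper": 100}
    - {"translation": [-6,15.6,0],"roll": 27,"gripper": 100}
    - {"translation": [-8,20.8,0],"roll": 36,"gripper": 100}
    - {"translation": [-10,26,0],"roll": 42,"gripper": 100}
    - {"translation": [-12,31,0],"roll": 48.3,"gripper": 100}
    - {"translation": [-13.1,36.2,0],"roll": 48.3,"gripper": 100}
    - {"translation": [-13.1,36.2,0],"roll": 48.3,"gripper": 100}

```text
time: 1.2
position: [0.5272, 0.2717, 0.2521]
orientation: [3.107, 0.455, -0.002]
force: [-0.0, -0.1, -0.3]
opening: 0.0852
```

```bash
python3 - <<'E'
from h import *
go([0.5245,.274,.25],17)
mw=manip.camera_model("wrist");np.savez("w1.npz",mtx=mw["mtx"],extrinsics=mw["extrinsics"])
cv2.imwrite("pics/w1b.png",manip.camera("wrist"))
E
```

```text
t 1.2 pos [0.5272 0.2717 0.2521] jaw 16.67 tilt [-0.0011 -0.0014 -1.    ] F [-0.  -0.1 -0.3] open 0.0852 j [ 0.42  0.07  1.25 -0.    1.82  0.13]
 delta cm [-0.19 -0.3   0.21]
 roll (tool z down => -) -0.33
```

View pics/w1b.png

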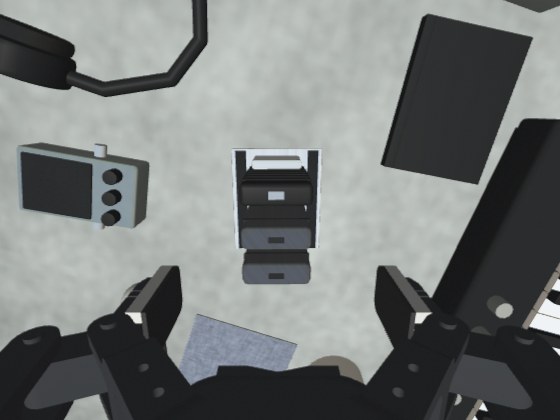

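```bash
python3 - <<'E'
from h import *
crop(cv2.imread("pics/w1b.png"),220,140,335,295,4,"w1c.png".replace("c","z"))
E
```

```text
(no output)
```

View pics/w1z.png

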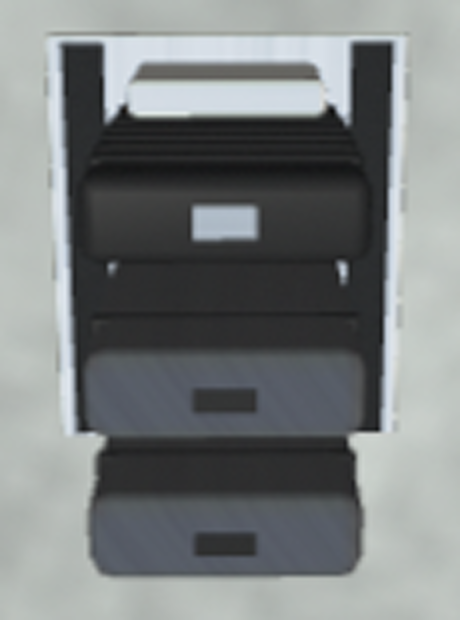

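```bash
python3 - <<'E'
from h import *
m=dict(np.load("w1.npz"))
P=lambda u,v,z:onz(m,220+u/4,140+v/4,z)
for n,u,v,z in [("dl",81,220,.106),("dr",370,220,.106),("dfar",225,175,.106),("dnear",225,262,.106),("label",225,222,.106),
 ("a_l",84,395,.126),("a_r",366,395,.126),("a far",225,350,.126),("a near",225,436,.126),("b_l",90,540,.126),("b_r",362,540,.126),("bfar",225,494,.126),("bnear",225,577,.126),
 ("foot tl",47,36,.006),("foot tr",409,38,.006)]: print(n,P(u,v,z).round(4))
a=P(47,36,.006);b=P(409,38,.006);print(np.degrees(np.arctan2(*(b-a)[1::-1])),np.linalg.norm(b-a))
a=P(81,220,.106);b=P(370,220,.106);print((a+b)/2,np.linalg.norm(b-a),np.linalg.norm(P(225,175,.106)-P(225,262,.106)))
# rack-frame prediction
fc=(P(47,36,.006)+P(409,38,.006))/2
for yaw in (16.5,17,):
    yv=np.array([-np.sin(np.radians(yaw)),np.cos(np.radians(yaw)),0]);print(yaw,"bay",fc-yv*.028,"c",fc-.06*yv)
E
```

```text
dl [0.4958 0.268  0.106 ]
dr [0.5534 0.2852 0.106 ]
dfar [0.5218 0.2857 0.106 ]
dnear [0.5271 0.2679 0.106 ]
label [0.5246 0.2762 0.106 ]
a_l [0.5064 0.2387 0.126 ]
a_r [0.5606 0.2549 0.126 ]
a far [0.5308 0.256  0.126 ]
a near [0.536  0.2383 0.126 ]
b_l [0.5159 0.2078 0.126 ]
b_r [0.5699 0.224  0.126 ]
bfar [0.5397 0.2259 0.126 ]
bnear [0.5452 0.2076 0.126 ]
foot tl [0.4693 0.2882 0.006 ]
foot tr [0.5649 0.3162 0.006 ]
16.350890866743065 0.09959800670354017
[0.52460963 0.2766034  0.106     ] 0.06017424450045007 0.018651796125573817
16.5 bay [0.52506014 0.27534852 0.006     ] c [0.53414863 0.24466629 0.006     ]
17 bay [0.52529412 0.27541894 0.006     ] c [0.53465001 0.24481719 0.006     ]
```

```bash
python3 - <<'E'
from h import *
go([0.525,.2763,.087],16.5)
E
```

```text
t 1.25 pos [0.5259 0.2732 0.2524] jaw 16.79 tilt [-1.5e-03 -5.0e-04 -1.0e+00] F [ 0.9 -0.  -0.4] open 0.0857 j [0.42 0.07 1.25 0.   1.82 0.13]
 delta cm [ 0.03 -0.32 16.54]
 roll (tool z down => -) 0.29
```

Request:
drive_tool:
  deltas:
    - {"translation": [0,-0.3,3],"roll": 0.2,"gripper": 100}
    - {"translation": [0,-0.3,7],"roll": 0.2,"gripper": 100}
    - {"translation": [0,-0.3,10],"roll": 0.2,"gripper": 100}
    - {"translation": [0,-0.3,10],"roll": 0.2,"gripper": 100}

```text
time: 1.75
position: [0.5218, 0.2778, 0.1501]
orientation: [3.106, 0.46, -0.009]
force: [-1.2, 0.3, -0.9]
opening: 0.0852
```

```bash
python3 - <<'E'
from h import *
go([0.525,.2763,.087],16.5)
mw=manip.camera_model("wrist")
cv2.imwrite("pics/w2.png",manip.camera("wrist"))
go([0.525,.2763,.087],16.5)
E
```

```text
t 1.75 pos [0.5218 0.2778 0.1501] jaw 16.86 tilt [-0.0057 -0.0022 -1.    ] F [-1.2  0.3 -0.9] open 0.0852 j [0.43 0.08 1.43 0.   1.64 0.14]
 delta cm [0.3  0.24 6.31]
 roll (tool z down => -) 0.36
t 1.8 pos [0.5229 0.2781 0.1527] jaw 16.85 tilt [-2.1e-03 -6.0e-04 -1.0e+00] F [ 0.3 -0.1  0.1] open 0.0854 j [0.43 0.08 1.43 0.   1.64 0.14]
 delta cm [0.16 0.23 6.57]
 roll (tool z down => -) 0.35
```

View pics/w2.png

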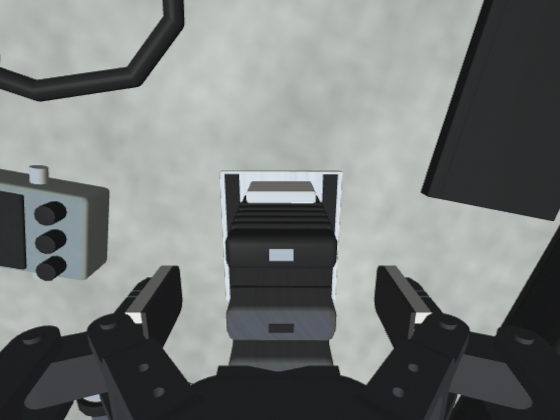

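```bash
python3 - <<'E'
from h import *
m=manip.camera_model("wrist")
go(onz(m,282,255,.106)-[0,0,.019],16.5);print(onz(m,282,255,.106),onz(m,227,255,.106),onz(m,338,255,.106))
E
```

```text
t 1.8 pos [0.5229 0.2781 0.1527] jaw 16.85 tilt [-2.1e-03 -6.0e-04 -1.0e+00] F [ 0.3 -0.1  0.1] open 0.0854 j [0.43 0.08 1.43 0.   1.64 0.14]
 delta cm [0.27 0.36 6.57]
 roll (tool z down => -) 0.35
[0.52643233 0.27543016 0.106     ] [0.49739182 0.26661411 0.106     ] [0.55597686 0.28439921 0.106     ]
```

Request:
drive_tool:
  deltas:
    - {"translation": [0.2,0.25,2],"roll": 0.3,"gripper": 100}
    - {"translation": [0.2,0.25,4.5],"roll": 0.3,"gripper": 100}
    - {"translation": [0.2,0.25,6.5],"roll": 0.3,"gripper": 100}
    - {"translation": [0.2,0.25,6.5],"roll": 0.3,"gripper": 100}
    - {"translation": [0.2,0.25,6.5],"roll": 0.3,"gripper": 60}
    - {"translation": [0.2,0.25,6.5],"roll": 0.3,"gripper": 60}
    - {"translation": [0.2,0.25,6.5],"roll": 0.3,"gripper": 60}
    - {"translation": [0.2,0.25,6.5],"roll": 0.3,"gripper": 60}
  newtons: 35

```text
time: 2.8
position: [0.5274, 0.2758, 0.0898]
orientation: [-3.109, -0.45, -0.004]
force: [-0.7, -0.3, 6.2]
opening: 0.0618
```

```bash
python3 - <<'E'
from h import *
go([0.525,.2763,.25],16.5)
cv2.imwrite("pics/w3.png",manip.camera("wrist"))
E
```

```text
t 2.8 pos [0.5274 0.2758 0.0898] jaw 16.46 tilt [ 0.0023  0.001  -1.    ] F [-0.7 -0.3  6.2] open 0.0618 j [ 0.42  0.11  1.51 -0.    1.53  0.14]
 delta cm [ -0.18  -0.12 -16.02]
 roll (tool z down => -) -0.04
```

View pics/w3.png

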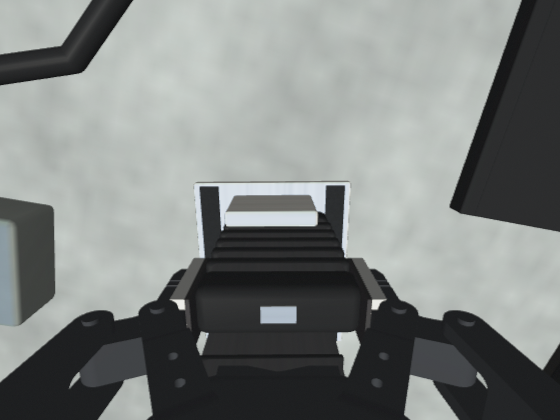

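Request:
drive_tool:
  deltas:
    - {"translation": [0,0,-1],"roll": 0,"gripper": 45}
    - {"translation": [0,0,-3],"roll": 0,"gripper": 45}
    - {"translation": [0,0,-6],"roll": 0,"gripper": 45}
    - {"translation": [0,0,-10],"roll": 0,"gripper": 45}
    - {"translation": [0,0,-14],"roll": 0,"gripper": 45}
    - {"translation": [0,0,-18],"roll": 0,"gripper": 45}
    - {"translation": [0,0,-18],"roll": 0,"gripper": 45}
  newtons: 50

```text
time: 3.72
position: [0.5278, 0.276, 0.2741]
orientation: [-3.107, -0.449, -0.013]
force: [-0.0, 0.5, -2.3]
opening: 0.0613
```

```bash
python3 - <<'E'
from h import *
go([0.53,.005,.26],6)
i=manip.camera("top");crop(i,130,120,310,270,4,"t2.png")
cv2.imwrite("pics/w4.png",manip.camera("wrist"))
m=manip.camera_model("top")
# from top0: pad corners
for u,v in [(252,187),(297,189),(296,240),(249,238)]: print(onz(m,u,v,.003).round(3))
print("handle",onz(m,276,186,.05).round(3))
E
```

```text
t 3.73 pos [0.5278 0.276  0.2741] jaw 16.46 tilt [ 0.0079  0.0036 -1.    ] F [-0.   0.5 -2.3] open 0.0613 j [0.42 0.08 1.21 0.   1.85 0.14]
 delta cm [-7.47 26.05  1.31]
 roll (tool z down => -) 10.46
[0.614 0.063 0.003]
[ 0.61  -0.057  0.003]
[ 0.475 -0.056  0.003]
[0.478 0.068 0.003]
handle [ 0.611 -0.002  0.05 ]
```

View pics/t2.png

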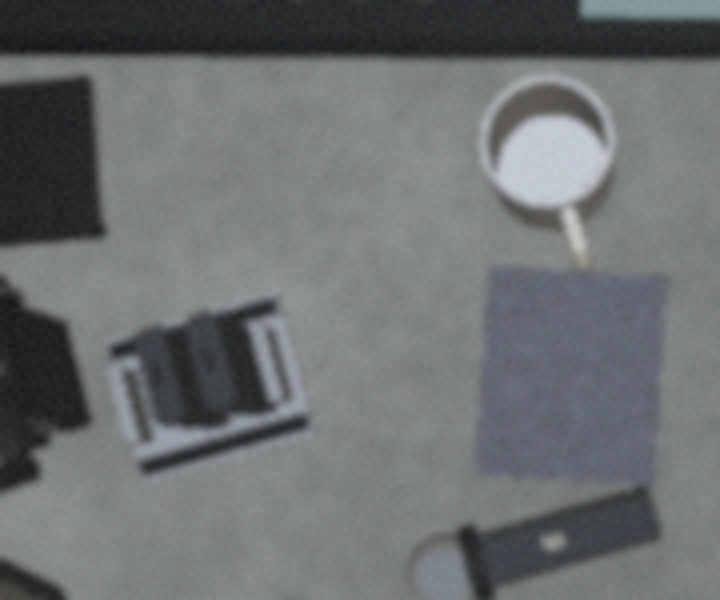

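View pics/w4.png

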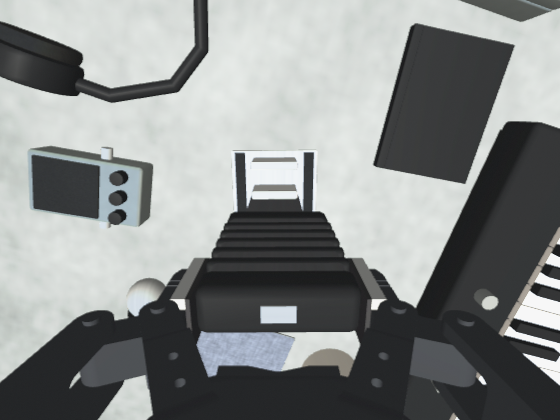

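Request:
drive_tool:
  deltas:
    - {"translation": [-0.6,2,0],"roll": 1,"gripper": 45}
    - {"translation": [-1.7,6,0],"roll": 3,"gripper": 45}
    - {"translation": [-2.9,11,0],"roll": 5,"gripper": 45}
    - {"translation": [-4.2,16,0],"roll": 7,"gripper": 45}
    - {"translation": [-5.5,21,0],"roll": 9,"gripper": 45}
    - {"translation": [-6.6,25,0],"roll": 10.4,"gripper": 45}
    - {"translation": [-7,26.2,0],"roll": 10.4,"gripper": 45}
    - {"translation": [-7,26.2,0],"roll": 10.4,"gripper": 45}

```text
time: 4.82
position: [0.5334, 0.0035, 0.2672]
orientation: [-3.137, -0.163, 0.003]
force: [0.4, 0.7, -2.2]
opening: 0.061
```

```bash
python3 - <<'E'
from h import *
go([0.535,.005,.0885],6)
cv2.imwrite("pics/w5.png",manip.camera("wrist"))
go([0.535,.005,.0885],6)
E
```

```text
t 4.83 pos [0.5334 0.0035 0.2672] jaw 5.95 tilt [-2.e-03  3.e-04 -1.e+00] F [ 0.4  0.7 -2.2] open 0.061 j [-0.06 -0.08  1.38  0.    1.85 -0.16]
 delta cm [ 0.21 -0.13 17.87]
 roll (tool z down => -) -0.05
t 4.88 pos [0.5335 0.0045 0.2675] jaw 6.03 tilt [-1.4e-03  6.0e-04 -1.0e+00] F [-0.6 -0.1 -2.7] open 0.0617 j [-0.06 -0.08  1.38  0.    1.85 -0.16]
 delta cm [ 0.18 -0.03 17.9 ]
 roll (tool z down => -) 0.03
```

View pics/w5.png

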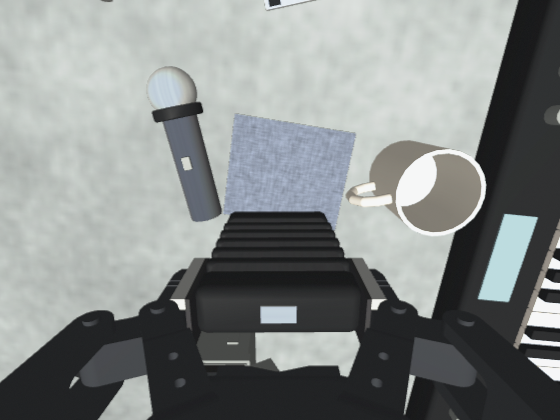

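Request:
drive_tool:
  deltas:
    - {"translation": [0.1,0,2],"roll": 0,"gripper": 45}
    - {"translation": [0.1,0,6],"roll": 0,"gripper": 45}
    - {"translation": [0.1,0,10.5],"roll": 0,"gripper": 45}
    - {"translation": [0.1,0,14],"roll": 0,"gripper": 45}
    - {"translation": [0.1,0,16.5],"roll": 0,"gripper": 45}
    - {"translation": [0.1,0,17.2],"roll": 0,"gripper": 45}
    - {"translation": [0.1,0,17.2],"roll": 0,"gripper": 45}

```text
time: 5.75
position: [0.5346, 0.0052, 0.0957]
orientation: [-3.137, -0.168, 0.002]
force: [-1.0, 0.5, -2.1]
opening: 0.0613
```

Request:
drive_tool:
  deltas:
    - {"translation": [0,0,0.1],"roll": 0,"gripper": 45}
    - {"translation": [0,0,0.2],"roll": 0,"gripper": 45}
    - {"translation": [0,0,0.2],"roll": 0,"gripper": 45}

```text
time: 6.12
position: [0.5352, 0.0045, 0.0949]
orientation: [3.137, 0.166, 0.002]
force: [-0.1, -0.1, -1.7]
opening: 0.0616
```

Request:
drive_tool:
  deltas:
    - {"translation": [0,0,0.2],"roll": 0,"gripper": 45}
    - {"translation": [0,0,0.4],"roll": 0,"gripper": 45}
    - {"translation": [0,0,0.4],"roll": 0,"gripper": 45}

```text
time: 6.5
position: [0.5347, 0.0045, 0.0899]
orientation: [-3.137, -0.166, 0.001]
force: [0.6, -0.1, -2.2]
opening: 0.0613
```

Request:
drive_tool:
  deltas:
    - {"translation": [0,0,0.1],"roll": 0,"gripper": 45}
    - {"translation": [0,0,0.2],"roll": 0,"gripper": 45}
    - {"translation": [0,0,0.2],"roll": 0,"gripper": 45}

```text
time: 6.88
position: [0.5349, 0.0045, 0.0881]
orientation: [-3.137, -0.166, 0.0]
force: [-0.0, -0.1, -2.5]
opening: 0.0613
```

Request:
drive_tool:
  deltas:
    - {"translation": [0,0,0.1],"roll": 0,"gripper": 45}
    - {"translation": [0,0,0.1],"roll": 0,"gripper": 45}

```text
time: 7.12
position: [0.5349, 0.0045, 0.0872]
orientation: [3.137, 0.166, -0.0]
force: [-0.2, -0.6, -2.7]
opening: 0.0615
```

Request:
drive_tool:
  deltas:
    - {"translation": [0,0,0.1],"roll": 0,"gripper": 45}
    - {"translation": [0,0,0.1],"roll": 0,"gripper": 45}

```text
time: 7.38
position: [0.535, 0.0045, 0.0869]
orientation: [3.137, 0.166, 0.001]
force: [-2.2, 0.3, 2.9]
opening: 0.0613
```

Request:
drive_tool:
  deltas:
    - {"translation": [0,0,0],"roll": 0,"gripper": 75}
    - {"translation": [0,0,0],"roll": 0,"gripper": 85}
    - {"translation": [0,0,0],"roll": 0,"gripper": 100}
    - {"translation": [0,0,0],"roll": 0,"gripper": 100}
    - {"translation": [0,0,-3],"roll": 0,"gripper": 100}
    - {"translation": [0,0,-7],"roll": 0,"gripper": 100}
    - {"translation": [0,0,-11],"roll": 0,"gripper": 100}
    - {"translation": [0,0,-13],"roll": 0,"gripper": 100}

```text
time: 8.38
position: [0.5356, 0.0045, 0.219]
orientation: [3.137, 0.166, 0.006]
force: [0.3, 0.3, -0.5]
opening: 0.0854
```

Request:
drive_tool:
  deltas:
    - {"translation": [0,0,0],"roll": 10,"gripper": 100}
    - {"translation": [0,0,0],"roll": 20,"gripper": 100}
    - {"translation": [0,0,0],"roll": 30,"gripper": 100}
    - {"translation": [0,0,0],"roll": 40,"gripper": 100}
    - {"translation": [0,0,0],"roll": 50,"gripper": 100}
    - {"translation": [0,0,0],"roll": 60,"gripper": 100}
    - {"translation": [0,0,0],"roll": 70,"gripper": 100}
    - {"translation": [0,0,0],"roll": 80,"gripper": 100}

```text
time: 9.38
position: [0.5347, 0.0046, 0.2151]
orientation: [2.504, -1.896, -0.002]
force: [-0.2, -0.5, -0.0]
opening: 0.0852
```

Request:
drive_tool:
  deltas:
    - {"translation": [0,0,0],"roll": 10,"gripper": 100}
    - {"translation": [0,0,0],"roll": 10,"gripper": 100}

```text
time: 9.62
position: [0.5347, 0.0045, 0.2153]
orientation: [2.337, -2.099, -0.002]
force: [-0.4, 0.1, 0.1]
opening: 0.0853
```

```bash
python3 - <<'E'
from h import *
go([0.535,.0045,.09],-84)
mw=manip.camera_model("wrist");np.savez("w6.npz",mtx=mw["mtx"],extrinsics=mw["extrinsics"])
cv2.imwrite("pics/w6.png",manip.camera("wrist"))
go([0.535,.0045,.09],-84)
E
```

```text
t 9.62 pos [0.5347 0.0045 0.2153] jaw -83.85 tilt [-1.5e-03  1.0e-04 -1.0e+00] F [-0.4  0.1  0.1] open 0.0853 j [-0.06 -0.09  1.48 -0.    1.75  1.41]
 delta cm [ 1.000e-02 -5.000e-02  1.253e+01]
 roll (tool z down => -) 0.15
t 9.68 pos [0.5348 0.0046 0.2154] jaw -83.73 tilt [-1.3e-03  1.0e-04 -1.0e+00] F [ 0.2 -0.2  0.6] open 0.0852 j [-0.06 -0.09  1.48  0.    1.75  1.41]
 delta cm [ 1.000e-02 -4.000e-02  1.254e+01]
 roll (tool z down => -) 0.27
```

View pics/w6.png

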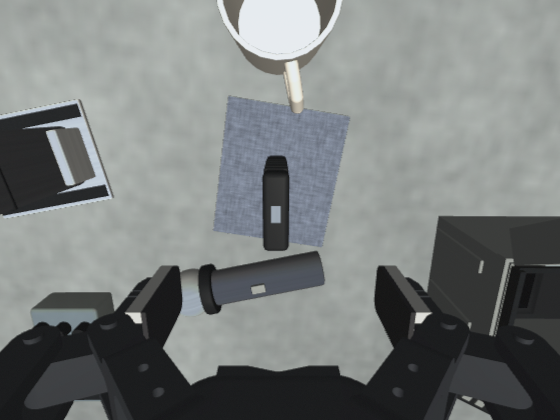

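Request:
drive_tool:
  deltas:
    - {"translation": [0,0,3],"roll": 0.2,"gripper": 100}
    - {"translation": [0,0,7],"roll": 0.2,"gripper": 100}
    - {"translation": [0,0,11],"roll": 0.2,"gripper": 100}
    - {"translation": [0,0,12.6],"roll": 0.2,"gripper": 100}
    - {"translation": [0,0,12.6],"roll": 0.2,"gripper": 60}
    - {"translation": [0,0,12.6],"roll": 0.2,"gripper": 40}
    - {"translation": [0,0,12.6],"roll": 0.2,"gripper": 15}
    - {"translation": [0,0,12.6],"roll": 0.2,"gripper": 10}
  newtons: 40

```text
time: 10.68
position: [0.5357, 0.0047, 0.0919]
orientation: [-2.331, 2.103, -0.003]
force: [-0.6, 1.0, 3.5]
opening: 0.0195
```

Request:
drive_tool:
  deltas:
    - {"translation": [0,0,0],"roll": 0,"gripper": 5}
    - {"translation": [0,0,0],"roll": 0,"gripper": 5}
    - {"translation": [0,0,0],"roll": 0,"gripper": 5}

```text
time: 11.05
position: [0.5357, 0.0047, 0.0919]
orientation: [-2.331, 2.103, -0.003]
force: [0.4, 0.7, 5.9]
opening: 0.0194
```

```bash
python3 - <<'E'
from h import *
go([0.535,.0045,.09],-84)
cv2.imwrite("pics/w7.png",manip.camera("wrist"))
E
```

```text
t 11.05 pos [0.5357 0.0047 0.0919] jaw -84.13 tilt [ 2.7e-03  2.0e-04 -1.0e+00] F [0.4 0.7 5.9] open 0.0194 j [-0.05 -0.06  1.66  0.    1.53  1.41]
 delta cm [0.01 0.07 0.19]
 roll (tool z down => -) -0.13
```

View pics/w7.png

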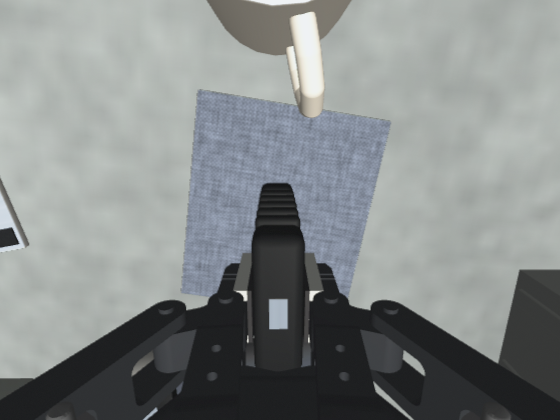

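Request:
drive_tool:
  deltas:
    - {"translation": [0,0,-1],"roll": 0,"gripper": 0}
    - {"translation": [0,0,-4],"roll": 0,"gripper": 0}
    - {"translation": [0,0,-8],"roll": 0,"gripper": 0}
    - {"translation": [0,0,-13],"roll": 0,"gripper": 0}
    - {"translation": [0,0,-17],"roll": 0,"gripper": 0}
    - {"translation": [0,0,-20],"roll": 0,"gripper": 0}
    - {"translation": [0,0,-20],"roll": 0,"gripper": 0}
  newtons: 60

```text
time: 11.98
position: [0.5355, 0.0044, 0.293]
orientation: [-2.33, 2.103, -0.006]
force: [-0.3, -0.1, -2.5]
opening: 0.0195
```

```bash
python3 - <<'E'
from h import *
go([0.46,-.165,.29],-84)
E
```

```text
t 11.97 pos [0.5355 0.0044 0.293 ] jaw -84.15 tilt [ 4.6e-03 -4.0e-04 -1.0e+00] F [-0.3 -0.1 -2.5] open 0.0195 j [-0.06 -0.07  1.33 -0.    1.88  1.41]
 delta cm [16.08  9.24  0.27]
 roll (tool z down => -) -0.15
```

Request:
drive_tool:
  deltas:
    - {"translation": [2,1.2,0],"roll": 0,"gripper": 0}
    - {"translation": [6,3.5,0],"roll": 0,"gripper": 0}
    - {"translation": [10,6,0],"roll": 0,"gripper": 0}
    - {"translation": [14,8,0],"roll": 0,"gripper": 0}
    - {"translation": [16,9.2,0],"roll": 0,"gripper": 0}
    - {"translation": [16,9.2,0],"roll": 0,"gripper": 0}
    - {"translation": [16,9.2,0],"roll": 0,"gripper": 0}

```text
time: 12.85
position: [0.4597, -0.1635, 0.2888]
orientation: [2.332, -2.105, -0.004]
force: [-0.4, -0.1, -1.8]
opening: 0.0191
```

```bash
python3 - <<'E'
from h import *
go([0.46,-.165,.29],-84)
mw=manip.camera_model("wrist");np.savez("w8.npz",mtx=mw["mtx"],extrinsics=mw["extrinsics"])
cv2.imwrite("pics/w8.png",manip.camera("wrist"))
go([0.46,-.165,.29],-84)
E
```

```text
t 12.85 pos [ 0.4597 -0.1635  0.2888] jaw -84.14 tilt [-0.0019  0.0013 -1.    ] F [-0.4 -0.1 -1.8] open 0.0191 j [-0.41 -0.2   1.45  0.    1.9   1.06]
 delta cm [ 0.15 -0.02 -0.12]
 roll (tool z down => -) -0.14
t 12.9 pos [ 0.4598 -0.1633  0.2892] jaw -84.09 tilt [-0.0014  0.001  -1.    ] F [-0.6  0.5 -1.2] open 0.0194 j [-0.41 -0.2   1.45  0.    1.9   1.06]
 delta cm [ 0.17  0.   -0.08]
 roll (tool z down => -) -0.09
```

View pics/w8.png

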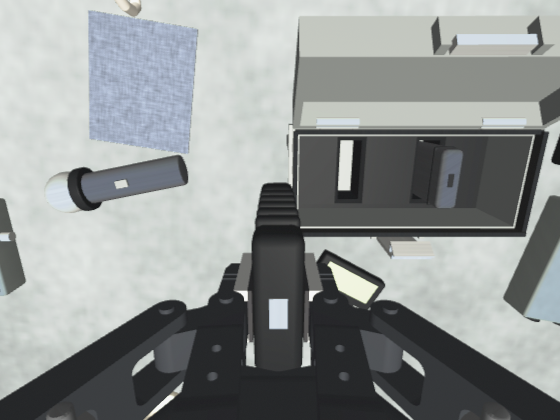

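```bash
python3 - <<'E'
from h import *
i=cv2.imread("pics/w8.png")
crop(i,325,125,375,210,7,"w8a.png")
crop(i,285,110,555,245,2.9,"w8b.png")
E
```

```text
(no output)
```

View pics/w8a.png

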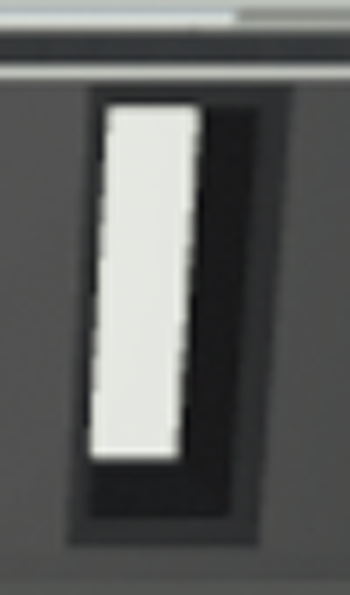

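View pics/w8b.png

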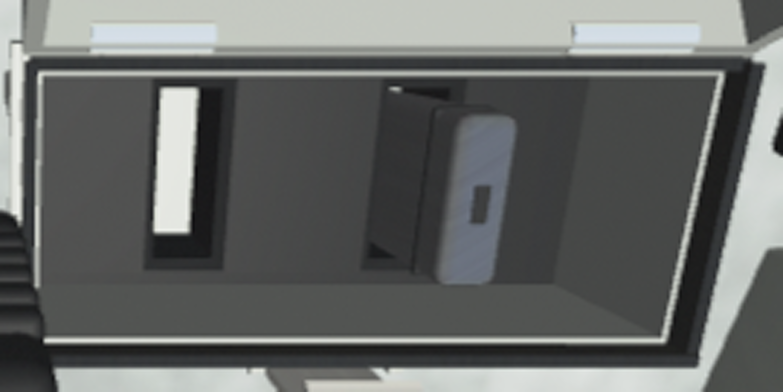

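```bash
python3 - <<'E'
from h import *
m=dict(np.load("w8.npz"))
P=lambda u,v,z:onz(m,325+(u)/7,125+(v)/7,z)
for nm,z,q in [("out",.053,[(90,87),(293,87),(67,545),(258,545)]),("in",.049,[(106,106),(259,106),(88,517),(230,517)])]:
    c=[P(u,v,z) for u,v in q]
    print(nm,np.mean(c,0).round(4),"w",[np.linalg.norm(c[0]-c[1]).round(4),np.linalg.norm(c[2]-c[3]).round(4)],"l",[np.linalg.norm(c[0]-c[2]).round(4),np.linalg.norm(c[1]-c[3]).round(4)])
    for a,b in [(2,0),(3,1),(1,0),(3,2)]:
        d=c[b]-c[a];print(np.degrees(np.arctan2(d[1],d[0])).round(2),end=" ")
    print()
Q=lambda u,v,z:onz(m,285+u/2.9,110+v/2.9,z)
# rim outer corners (gasket inside) at z .115 : TL(25,60) TR(762,65) BR(700,365)
c=[Q(25,58,.12),Q(764,63,.12),Q(700,366,.12)]
for x in c: print(x.round(4))
for a,b in [(1,0),(2,1)]:
    d=c[b]-c[a];print(np.degrees(np.arctan2(d[1],d[0])).round(2),np.linalg.norm(d))
s,T=tool()
# held drive pixel check: drive top label, top face at TCP+.011
mw=manip.camera_model("wrist")
for u,v in [(278,226),(278,370),(252,300),(304,300),(278,313)]:
    print("drv",(T.T@(onz(mw,u,v,s["position"][2]+.011)-s["position"])).round(4))
E
```

```text
out [ 0.4782 -0.2409  0.053 ] w [np.float64(0.0307), np.float64(0.0306)] l [np.float64(0.0719), np.float64(0.0719)]
5.92 5.84 95.85 95.87 
in [ 0.4784 -0.2407  0.049 ] w [np.float64(0.0234), np.float64(0.0229)] l [np.float64(0.0651), np.float64(0.0651)]
6.41 5.95 95.85 95.87 
[ 0.5185 -0.1711  0.12  ]
[ 0.5393 -0.3878  0.12  ]
[ 0.4445 -0.3994  0.12  ]
95.48 0.21767914340420236
6.99 0.0955214658424632
drv [ 0.0004 -0.0348 -0.011 ]
drv [ 0.0004  0.027  -0.011 ]
drv [-0.0094 -0.0053 -0.011 ]
drv [ 0.0102 -0.0053 -0.011 ]
drv [ 0.0004  0.0004 -0.011 ]
```

Request:
drive_tool:
  deltas:
    - {"translation": [0,0,0],"roll": -8,"gripper": 0}
    - {"translation": [0,0,0],"roll": -18,"gripper": 0}
    - {"translation": [0,0,0],"roll": -28,"gripper": 0}
    - {"translation": [0,0,0],"roll": -38,"gripper": 0}
    - {"translation": [0,0,0],"roll": -48,"gripper": 0}
    - {"translation": [0,0,0],"roll": -58,"gripper": 0}
    - {"translation": [0,0,0],"roll": -68,"gripper": 0}
    - {"translation": [0,0,0],"roll": -78,"gripper": 0}

```text
time: 13.9
position: [0.4602, -0.1629, 0.2898]
orientation: [-3.137, 0.156, 0.001]
force: [0.0, 1.0, -2.7]
opening: 0.0194
```

Request:
drive_tool:
  deltas:
    - {"translation": [0,0,0],"roll": -10,"gripper": 0}
    - {"translation": [0,0,0],"roll": -20,"gripper": 0}
    - {"translation": [0,0,0],"roll": -30,"gripper": 0}
    - {"translation": [0,0,0],"roll": -40,"gripper": 0}
    - {"translation": [0,0,0],"roll": -50,"gripper": 0}
    - {"translation": [0,0,0],"roll": -60,"gripper": 0}
    - {"translation": [0,0,0],"roll": -70,"gripper": 0}
    - {"translation": [0,0,0],"roll": -80,"gripper": 0}

```text
time: 14.9
position: [0.4602, -0.1629, 0.2898]
orientation: [-2.504, -1.897, 0.0]
force: [-0.5, 0.1, -1.9]
opening: 0.0192
```

Request:
drive_tool:
  deltas:
    - {"translation": [0,0,0],"roll": -10,"gripper": 0}
    - {"translation": [0,0,0],"roll": -18,"gripper": 0}
    - {"translation": [0,0,0],"roll": -22,"gripper": 0}
    - {"translation": [0,0,0],"roll": -22,"gripper": 0}

```text
time: 15.4
position: [0.4601, -0.1631, 0.2899]
orientation: [-2.103, -2.333, 0.0]
force: [-0.5, -0.4, -2.1]
opening: 0.0189
```

```bash
python3 - <<'E'
from h import *
go([0.4783,-.2408,.24],95.9)
cv2.imwrite("pics/w9.png",manip.camera("wrist"))
cv2.imwrite("pics/s9.png",manip.camera("scene"))
go([0.4783,-.2408,.24],95.9)
E
```

```text
t 15.4 pos [ 0.4601 -0.1631  0.2899] jaw 95.91 tilt [-5.e-04  4.e-04 -1.e+00] F [-0.5 -0.4 -2.1] open 0.0189 j [-0.41 -0.2   1.44  0.    1.9  -2.08]
 delta cm [-7.92  1.02  4.98]
 roll (tool z down => -) 0.01
t 15.5 pos [ 0.46   -0.1634  0.29  ] jaw 95.84 tilt [-3.e-04  2.e-04 -1.e+00] F [ 0.5 -0.1 -2.4] open 0.019 j [-0.41 -0.2   1.44  0.    1.9  -2.08]
 delta cm [-7.89  1.04  5.  ]
 roll (tool z down => -) -0.06
```

View pics/w9.png

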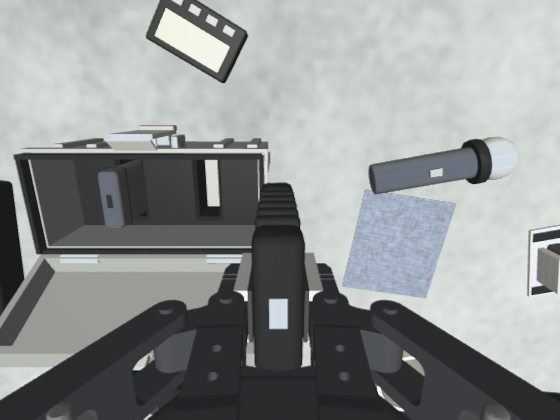

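View pics/s9.png

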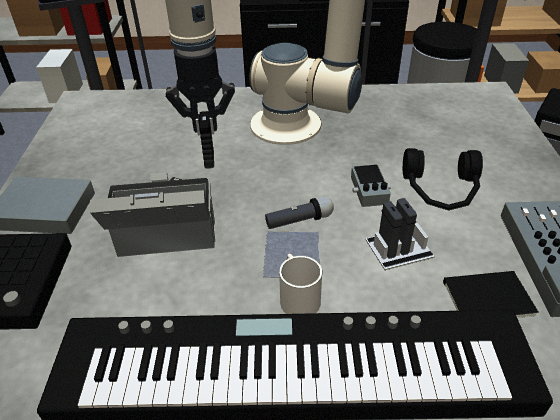

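```bash
python3 - <<'E'
from h import *
m=manip.camera_model("wrist");np.savez("w9.npz",mtx=m["mtx"],extrinsics=m["extrinsics"])
crop(cv2.imread("pics/w9.png"),180,140,250,235,6,"w9a.png")
E
```

```text
(no output)
```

View pics/w9a.png

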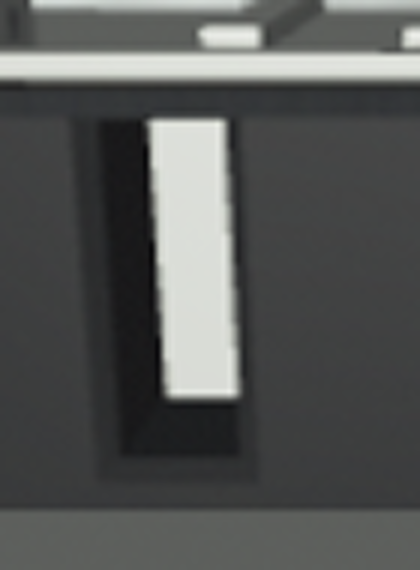

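```bash
python3 - <<'E'
from h import *
m=dict(np.load("w9.npz"))
P=lambda u,v,z:onz(m,180+u/6,140+v/6,z)
x=np.array([np.cos(np.radians(5.9)),np.sin(np.radians(5.9)),0])
a,b=P(121,456,.049),P(241,456,.049);print((a+b)/2-.0325*x,np.linalg.norm(a-b),np.degrees(np.arctan2(*(b-a)[1::-1])))
a,b=P(99,481,.053),P(259,481,.053);print((a+b)/2-.0365*x,np.linalg.norm(a-b))
s,T=tool()
for u,v in [(278,313)]:
    print("drv",(T.T@(onz(m,u,v,s["position"][2]+.011)-s["position"])).round(4))
go([.4785,-.2405,.24],95.9)
E
```

```text
[ 0.47840597 -0.24028741  0.049     ] 0.02302607871966945 95.81968942543831
[ 0.4781097  -0.24013383  0.053     ] 0.03047709403783876
drv [-0.0003  0.0014 -0.011 ]
t 15.5 pos [ 0.46   -0.1634  0.29  ] jaw 95.84 tilt [-3.e-04  2.e-04 -1.e+00] F [ 0.5 -0.1 -2.4] open 0.019 j [-0.41 -0.2   1.44  0.    1.9  -2.08]
 delta cm [-7.86  1.06  5.  ]
 roll (tool z down => -) -0.06
```

Request:
drive_tool:
  deltas:
    - {"translation": [-2,0.3,0],"roll": 0,"gripper": 0}
    - {"translation": [-5,0.7,0],"roll": 0,"gripper": 0}
    - {"translation": [-7.3,1,0],"roll": 0,"gripper": 0}
    - {"translation": [-7.9,1,0],"roll": 0,"gripper": 0}
    - {"translation": [-7.9,1,2],"roll": 0,"gripper": 0}
    - {"translation": [-7.9,1,5],"roll": 0,"gripper": 0}
    - {"translation": [-7.9,1,5],"roll": 0,"gripper": 0}
    - {"translation": [-7.9,1,5],"roll": 0,"gripper": 0}

```text
time: 16.5
position: [0.4779, -0.2416, 0.2415]
orientation: [2.104, 2.331, 0.0]
force: [0.4, -0.4, -1.5]
opening: 0.019
```

```bash
python3 - <<'E'
from h import *
go([.4778,-.2405,.15],95.9)
cv2.imwrite("pics/w10.png",manip.camera("wrist"))
cv2.imwrite("pics/s10.png",manip.camera("scene"))
go([.4778,-.2405,.15],95.9)
E
```

```text
t 16.5 pos [ 0.4779 -0.2416  0.2415] jaw 95.86 tilt [ 1.1e-03 -5.0e-04 -1.0e+00] F [ 0.4 -0.4 -1.5] open 0.019 j [-0.53 -0.09  1.43  0.    1.8  -2.2 ]
 delta cm [ 0.12 -0.01  9.15]
 roll (tool z down => -) -0.04
t 16.6 pos [ 0.4782 -0.2418  0.2422] jaw 95.86 tilt [ 0.0023 -0.0013 -1.    ] F [-0.1  0.2 -2.3] open 0.0192 j [-0.53 -0.09  1.43  0.    1.8  -2.2 ]
 delta cm [ 0.14 -0.05  9.22]
 roll (tool z down => -) -0.04
```

View pics/w10.png

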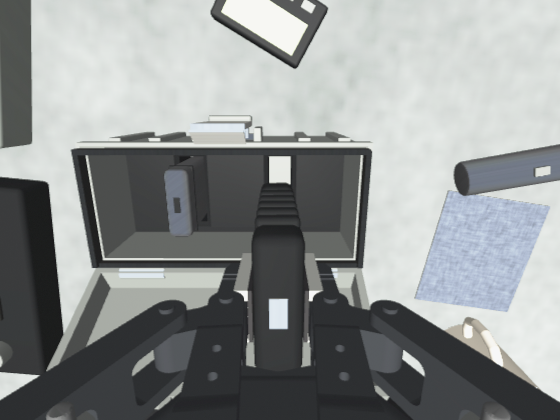

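Request:
drive_tool:
  deltas:
    - {"translation": [0.12,0,1.5],"roll": 0,"gripper": 0}
    - {"translation": [0.12,0,4],"roll": 0,"gripper": 0}
    - {"translation": [0.12,0,6.5],"roll": 0,"gripper": 0}
    - {"translation": [0.12,0,8.2],"roll": 0,"gripper": 0}
    - {"translation": [0.12,0,8.6],"roll": 0,"gripper": 0}
    - {"translation": [0.12,0,8.6],"roll": 0,"gripper": 0}

```text
time: 17.35
position: [0.4778, -0.2405, 0.1547]
orientation: [2.105, 2.332, 0.0]
force: [-0.5, -0.4, -2.9]
opening: 0.0194
```

```bash
python3 - <<'E'
from h import *
go([.4778,-.2405,.15],95.9)
cv2.imwrite("pics/w11.png",manip.camera("wrist"))
go([.4778,-.2405,.15],95.9)
E
```

```text
t 17.35 pos [ 0.4778 -0.2405  0.1547] jaw 95.86 tilt [ 5.e-04 -3.e-04 -1.e+00] F [-0.5 -0.4 -2.9] open 0.0194 j [-0.53 -0.08  1.58  0.    1.64 -2.2 ]
 delta cm [-0.    0.    0.47]
 roll (tool z down => -) -0.04
t 17.4 pos [ 0.478  -0.2406  0.1553] jaw 95.86 tilt [ 1.3e-03 -8.0e-04 -1.0e+00] F [-1.2  0.1 -2. ] open 0.0192 j [-0.53 -0.08  1.58 -0.    1.64 -2.2 ]
 delta cm [ 0.01 -0.02  0.53]
 roll (tool z down => -) -0.04
```

View pics/w11.png

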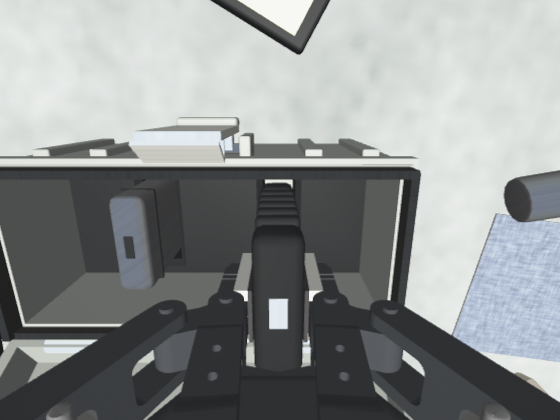

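Drive hangs over the slot, aligned. Lower gently, watching force.

Request:
drive_tool:
  deltas:
    - {"translation": [0,0,0.4],"roll": 0,"gripper": 0}
    - {"translation": [0,0,0.8],"roll": 0,"gripper": 0}
    - {"translation": [0,0,1.2],"roll": 0,"gripper": 0}
    - {"translation": [0,0,1.2],"roll": 0,"gripper": 0}

```text
time: 17.9
position: [0.4774, -0.2403, 0.1417]
orientation: [-2.104, -2.331, 0.0]
force: [-0.1, 0.5, -1.9]
opening: 0.0193
```

Request:
drive_tool:
  deltas:
    - {"translation": [0,0,0.4],"roll": 0,"gripper": 0}
    - {"translation": [0,0,0.8],"roll": 0,"gripper": 0}
    - {"translation": [0,0,1.2],"roll": 0,"gripper": 0}
    - {"translation": [0,0,1.2],"roll": 0,"gripper": 0}

```text
time: 18.4
position: [0.4774, -0.2403, 0.1297]
orientation: [-2.104, -2.331, 0.0]
force: [-0.1, 0.5, -1.7]
opening: 0.0192
```

No contact while entering; continuing (seated expected at TCP z ≈ 0.095).

Request:
drive_tool:
  deltas:
    - {"translation": [0,0,0.5],"roll": 0,"gripper": 0}
    - {"translation": [0,0,1],"roll": 0,"gripper": 0}
    - {"translation": [0,0,1.5],"roll": 0,"gripper": 0}
    - {"translation": [0,0,2],"roll": 0,"gripper": 0}
    - {"translation": [0,0,2],"roll": 0,"gripper": 0}

```text
time: 19.02
position: [0.4773, -0.2402, 0.1096]
orientation: [-2.104, -2.331, 0.0]
force: [0.0, 0.2, -2.7]
opening: 0.0193
```

Request:
drive_tool:
  deltas:
    - {"translation": [0,0,0.3],"roll": 0,"gripper": 0}
    - {"translation": [0,0,0.6],"roll": 0,"gripper": 0}
    - {"translation": [0,0,0.9],"roll": 0,"gripper": 0}
    - {"translation": [0,0,0.9],"roll": 0,"gripper": 0}

```text
time: 19.52
position: [0.4774, -0.2403, 0.1009]
orientation: [-2.105, -2.332, 0.0]
force: [-0.0, -0.3, -1.9]
opening: 0.0192
```

Request:
drive_tool:
  deltas:
    - {"translation": [0,0,0.2],"roll": 0,"gripper": 0}
    - {"translation": [0,0,0.4],"roll": 0,"gripper": 0}
    - {"translation": [0,0,0.4],"roll": 0,"gripper": 0}

```text
time: 19.9
position: [0.4775, -0.2403, 0.0971]
orientation: [-2.105, -2.332, 0.0]
force: [-0.1, 0.1, -2.3]
opening: 0.0193
```

Request:
drive_tool:
  deltas:
    - {"translation": [0,0,0.1],"roll": 0,"gripper": 0}
    - {"translation": [0,0,0.1],"roll": 0,"gripper": 0}

```text
time: 20.15
position: [0.4776, -0.2404, 0.0962]
orientation: [-2.105, -2.332, 0.0]
force: [0.3, -0.2, -1.8]
opening: 0.0194
```

Request:
drive_tool:
  deltas:
    - {"translation": [0,0,0.1],"roll": 0,"gripper": 0}
    - {"translation": [0,0,0.1],"roll": 0,"gripper": 0}

```text
time: 20.4
position: [0.4776, -0.2404, 0.0952]
orientation: [-2.105, -2.332, 0.0]
force: [-0.2, -0.6, -3.5]
opening: 0.0192
```

Request:
drive_tool:
  deltas:
    - {"translation": [0,0,0.1],"roll": 0,"gripper": 0}
    - {"translation": [0,0,0.1],"roll": 0,"gripper": 0}

```text
time: 20.65
position: [0.4778, -0.2404, 0.095]
orientation: [2.104, 2.332, 0.0]
force: [-1.9, 0.5, 2.8]
opening: 0.019
```

Request:
drive_tool:
  deltas:
    - {"translation": [0,0,0.1],"roll": 0,"gripper": 0}
    - {"translation": [0,0,0.1],"roll": 0,"gripper": 0}

```text
time: 20.9
position: [0.4779, -0.2405, 0.0949]
orientation: [2.104, 2.331, 0.0]
force: [-1.9, 1.9, 6.9]
opening: 0.0192
```

Request:
drive_tool:
  deltas:
    - {"translation": [0,0,0],"roll": 0,"gripper": 30}
    - {"translation": [0,0,0],"roll": 0,"gripper": 40}
    - {"translation": [0,0,0],"roll": 0,"gripper": 45}
    - {"translation": [0,0,0],"roll": 0,"gripper": 45}
    - {"translation": [0,0,-2],"roll": 0,"gripper": 45}
    - {"translation": [0,0,-6],"roll": 0,"gripper": 45}
    - {"translation": [0,0,-11],"roll": 0,"gripper": 45}
    - {"translation": [0,0,-16],"roll": 0,"gripper": 45}

```text
time: 21.9
position: [0.4775, -0.2403, 0.2565]
orientation: [2.104, 2.331, 0.0]
force: [-0.5, -0.7, 0.5]
opening: 0.0385
```

Request:
drive_tool:
  deltas:
    - {"translation": [0,0,-2],"roll": 0,"gripper": 0}
    - {"translation": [0,0,-2],"roll": 0,"gripper": 0}

```text
time: 22.15
position: [0.4782, -0.2407, 0.277]
orientation: [2.101, 2.328, 0.002]
force: [-0.0, 0.4, -0.3]
opening: 0.0025
```

```bash
python3 - <<'E'
from h import *
go([.4778,-.2405,.15],95.9)
m=manip.camera_model("wrist");np.savez("w12.npz",mtx=m["mtx"],extrinsics=m["extrinsics"])
cv2.imwrite("pics/w12.png",manip.camera("wrist"))
i=manip.camera("scene");crop(i,85,120,245,265,4.5,"s12.png")
E
```

```text
t 22.15 pos [ 0.4782 -0.2407  0.277 ] jaw 95.86 tilt [ 0.0051 -0.003  -1.    ] F [-0.   0.4 -0.3] open 0.0025 j [-0.53 -0.08  1.36 -0.    1.86 -2.2 ]
 delta cm [ 0.07 -0.1  12.7 ]
 roll (tool z down => -) -0.04
```

View pics/w12.png

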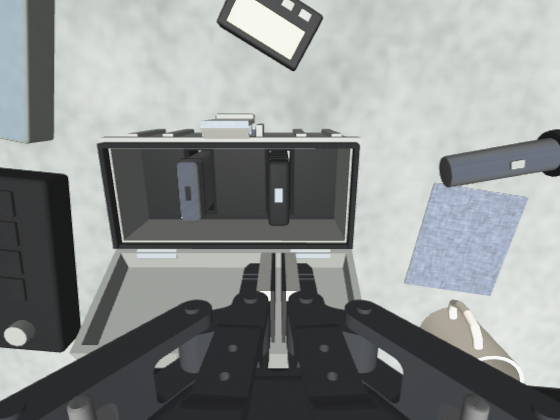

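View pics/s12.png

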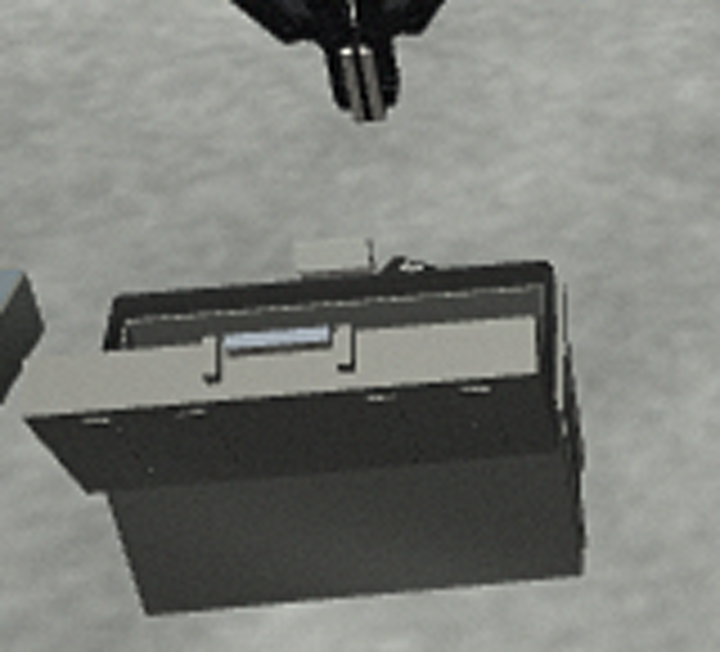

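```bash
cat >> h.py <<'E'
A=np.radians(5.9); XC=np.array([np.cos(A),np.sin(A),0]); YC=np.array([-np.sin(A),np.cos(A),0])
CC=np.array([.4783,-.2405,0])-.042*YC
HG=CC+.048*XC+np.array([0,0,.118])
def lidpt(th,a,n):  # a along lid from hinge, n outward
    return HG+XC*(-np.cos(th)*a+np.sin(th)*n)+np.array([0,0,np.sin(th)*a+np.cos(th)*n])
E
python3 - <<'E'
from h import *
ms=manip.camera_model("scene")
print(CC,HG)
for u,v in [(597,152),(597,217)]:
    o,d=ray(ms,85+u/5,160+v/5)
    t=((HG+YC*.108-o)@YC)/(d@YC);p=o+d*t-HG
    print("rel hinge x,z",p@XC,p[2],"rad",np.hypot(p@XC,p[2]),"ang",np.pi-np.arctan2(p[2],p@XC))
for th in (1.85,1.95,2.05):
    for n in (0,.027):
        q=lidpt(th,.096,n); print(th,n,(q-HG)@XC,q[2],((proj(ms,q+YC*.108)-[85,160])*5).round(0),((proj(ms,q-YC*.108)-[85,160])*5).round(0))
E
```

```text
[ 0.48261729 -0.28227752  0.        ] [ 0.53036302 -0.27734348  0.118     ]
rel hinge x,z -0.007386732289424927 0.043474317236085636 rad 0.044097393041533026 ang 1.4024933960125725
rel hinge x,z 0.03503180372576714 0.043887344827234 rad 0.056154486092076523 ang 2.244451619195558
1.85 0 0.026456663695153263 0.21028241948562879 [583. 109.] [ 19. 155.]
1.85 0.027 0.05241109417548635 0.20284148282136694 [585. 165.] [ 12. 213.]
1.95 0 0.035537359809723494 0.20718013264037144 [584. 129.] [ 17. 176.]
1.95 0.027 0.06061927211482804 0.19718525019388672 [586. 190.] [ 13. 238.]
2.05 0 0.04426297837216441 0.20318678738880402 [585. 151.] [ 16. 198.]
2.05 0.027 0.06822176232526557 0.1907378247216328 [588. 215.] [ 14. 264.]
```

```bash
python3 - <<'E'
from h import *
p=HG+.115*XC; print(p); go([p[0],p[1],.28],95.9)
E
```

```text
[ 0.64475385 -0.26552233  0.118     ]
t 22.25 pos [ 0.4775 -0.2403  0.273 ] jaw 95.86 tilt [-2.e-04  1.e-04 -1.e+00] F [-0.1  0.1  0.5] open 0.0001 j [-0.53 -0.08  1.37  0.    1.85 -2.2 ]
 delta cm [-4.21 16.38 -0.7 ]
 roll (tool z down => -) -0.04
```

Request:
drive_tool:
  deltas:
    - {"translation": [-1,2,-1],"roll": 0,"gripper": 0}
    - {"translation": [-2,7,-1],"roll": 0,"gripper": 0}
    - {"translation": [-3.3,12,-1],"roll": 0,"gripper": 0}
    - {"translation": [-4.2,15.5,-1],"roll": 0,"gripper": 0}
    - {"translation": [-4.2,16.4,-1],"roll": 0,"gripper": 0}
    - {"translation": [-4.2,16.4,-1],"roll": 0,"gripper": 0}

```text
time: 23.0
position: [0.6448, -0.2651, 0.2816]
orientation: [-2.103, -2.33, 0.002]
force: [-0.2, -0.5, -0.6]
opening: -0.0001
```

```bash
python3 - <<'E'
from h import *
p=HG+.115*XC; print(p); go([p[0],p[1],.194],95.9)
i=manip.camera("scene");crop(i,70,60,260,265,3,"s13.png")
cv2.imwrite("pics/w13.png",manip.camera("wrist"))
go([p[0],p[1],.194],95.9)
E
```

```text
[ 0.64475385 -0.26552233  0.118     ]
t 23.0 pos [ 0.6448 -0.2651  0.2816] jaw 95.88 tilt [-0.0028  0.0012 -1.    ] F [-0.2 -0.5 -0.6] open -0.0001 j [-0.44  0.38  0.84 -0.    1.92 -2.11]
 delta cm [-0.05  0.02  8.76]
 roll (tool z down => -) -0.02
t 23.1 pos [ 0.6442 -0.2654  0.2837] jaw 95.84 tilt [-2.e-04 -1.e-04 -1.e+00] F [-0.1 -0.2  0.3] open -0.0002 j [-0.44  0.38  0.84 -0.    1.92 -2.11]
 delta cm [-0.02  0.06  8.97]
 roll (tool z down => -) -0.06
```

View pics/s13.png

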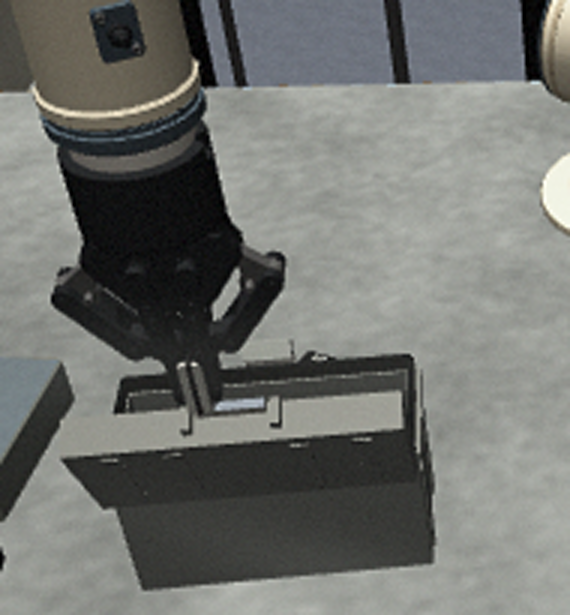

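View pics/w13.png

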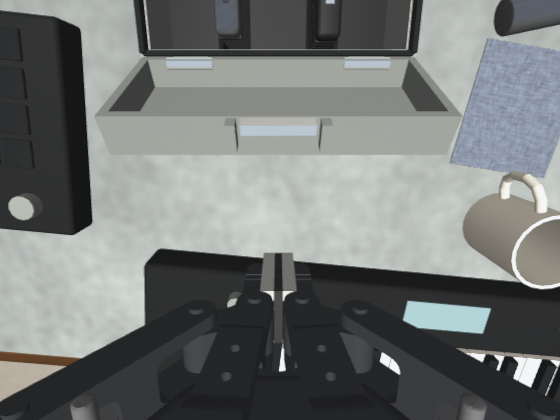

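```bash
python3 - <<'E'
from h import *
m=manip.camera_model("wrist")
for th in (1.95,2.0,2.05,2.1): print(th,proj(m,lidpt(th,.096,0)).round(1),proj(m,lidpt(th,.096,.027)).round(1))
p=HG+.115*XC; go([p[0],p[1],.194],95.9)
for th in (2.05,1.9,1.7,1.5,1.3,1.1,.9,.7,.5,.3,.15,0):
  for a in (.096,.084):
    q=lidpt(th,a,.027)-HG; print(th,a,round(q@XC,3),round(q[2]+.118,3),end=" | ")
  print()
E
```

```text
1.95 [278.   99.3] [278.1 142.7]
2.0 [278.  107.5] [278.1 148.5]
2.05 [278.  115.3] [278.1 153.8]
2.1 [278.  122.6] [278.1 158.6]
t 23.1 pos [ 0.6442 -0.2654  0.2837] jaw 95.84 tilt [-2.e-04 -1.e-04 -1.e+00] F [-0.1 -0.2  0.3] open -0.0002 j [-0.44  0.38  0.84 -0.    1.92 -2.11]
 delta cm [-0.02  0.06  8.97]
 roll (tool z down => -) -0.06
2.05 0.096 0.068 0.191 | 2.05 0.084 0.063 0.18 | 
1.9 0.096 0.057 0.2 | 1.9 0.084 0.053 0.189 | 
1.7 0.096 0.039 0.21 | 1.7 0.084 0.038 0.198 | 
1.5 0.096 0.02 0.216 | 1.5 0.084 0.021 0.204 | 
1.3 0.096 0.0 0.218 | 1.3 0.084 0.004 0.206 | 
1.1 0.096 -0.019 0.216 | 1.1 0.084 -0.014 0.205 | 
0.9 0.096 -0.039 0.21 | 0.9 0.084 -0.031 0.201 | 
0.7 0.096 -0.056 0.2 | 0.7 0.084 -0.047 0.193 | 
0.5 0.096 -0.071 0.188 | 0.5 0.084 -0.061 0.182 | 
0.3 0.096 -0.084 0.172 | 0.3 0.084 -0.072 0.169 | 
0.15 0.096 -0.091 0.159 | 0.15 0.084 -0.079 0.157 | 
0 0.096 -0.096 0.145 | 0 0.084 -0.084 0.145 |
```

Request:
drive_tool:
  deltas:
    - {"translation": [0,0,3],"roll": 0,"gripper": 0}
    - {"translation": [0,0,7],"roll": 0,"gripper": 0}
    - {"translation": [0,0,9],"roll": 0,"gripper": 0}
    - {"translation": [0,-1.5,9],"roll": 0,"gripper": 0}
    - {"translation": [0,-3,9],"roll": 0,"gripper": 0}
    - {"translation": [0,-4,8.7],"roll": 0,"gripper": 0}
    - {"translation": [0,-5,8.2],"roll": 0,"gripper": 0}
    - {"translation": [0,-6,7.7],"roll": 0,"gripper": 0}

```text
time: 24.1
position: [0.5863, -0.2716, 0.2096]
orientation: [2.1, 2.328, 0.004]
force: [4.1, 0.0, 2.4]
opening: 0.0002
```

```bash
python3 - <<'E'
from h import *
go(HG,95.9)
i=manip.camera("scene");crop(i,70,60,260,265,3,"s14.png")
cv2.imwrite("pics/w14.png",manip.camera("wrist"))
go(HG,95.9)
E
```

```text
t 24.1 pos [ 0.5863 -0.2716  0.2096] jaw 95.9 tilt [ 0.0063 -0.0021 -1.    ] F [4.1 0.  2.4] open 0.0002 j [-0.49  0.21  1.18  0.    1.75 -2.16]
 delta cm [ 0.03 -5.67  9.12]
 roll (tool z down => -) -0.0
t 24.2 pos [ 0.5852 -0.2719  0.209 ] jaw 95.84 tilt [ 0.0034 -0.0018 -1.    ] F [ 1.  -0.4  0.1] open 0.0003 j [-0.49  0.21  1.18 -0.    1.75 -2.16]
 delta cm [ 0.03 -5.54  9.08]
 roll (tool z down => -) -0.06
```

View pics/s14.png

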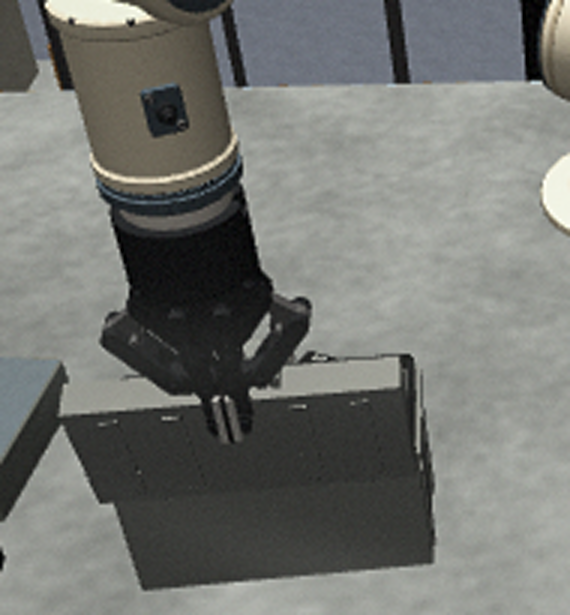

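View pics/w14.png

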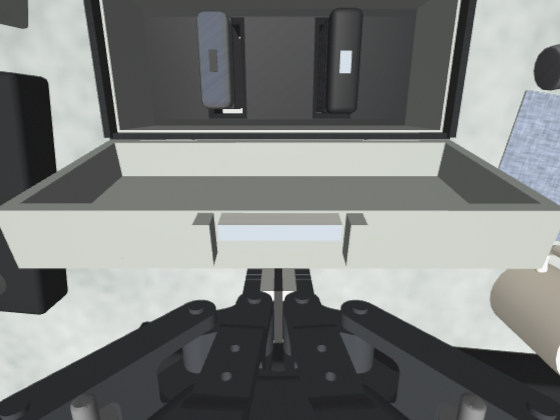

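Request:
drive_tool:
  deltas:
    - {"translation": [0,-1.4,-0.8],"roll": 0,"gripper": 0}
    - {"translation": [0,-2.4,-1.1],"roll": 0,"gripper": 0}
    - {"translation": [0,-3.4,-1.3],"roll": 0,"gripper": 0}
    - {"translation": [0,-4.2,-1.4],"roll": 0,"gripper": 0}
    - {"translation": [0,-5,-1.5],"roll": 0,"gripper": 0}
    - {"translation": [0,-5.9,-1.5],"roll": 0,"gripper": 0}
    - {"translation": [0,-6.8,-1.3],"roll": 0,"gripper": 0}

```text
time: 25.08
position: [0.5172, -0.2786, 0.2193]
orientation: [2.105, 2.332, -0.0]
force: [1.2, 0.7, 0.7]
opening: -0.0
```

```bash
python3 - <<'E'
from h import *
go(HG,95.9)
i=manip.camera("scene");crop(i,70,60,260,265,3,"s15.png")
cv2.imwrite("pics/w15.png",manip.camera("wrist"))
go(HG,95.9)
E
```

```text
t 25.07 pos [ 0.5172 -0.2786  0.2193] jaw 95.86 tilt [ 1.e-04 -2.e-04 -1.e+00] F [1.2 0.7 0.7] open -0.0 j [-0.55  0.05  1.33 -0.    1.76 -2.23]
 delta cm [-1.000e-02  1.330e+00  1.013e+01]
 roll (tool z down => -) -0.04
t 25.18 pos [ 0.5166 -0.2788  0.2192] jaw 95.81 tilt [-9.e-04 -1.e-04 -1.e+00] F [-0.8  0.7  0.4] open -0.0001 j [-0.55  0.05  1.33 -0.    1.76 -2.22]
 delta cm [ 0.    1.39 10.12]
 roll (tool z down => -) -0.09
```

View pics/s15.png

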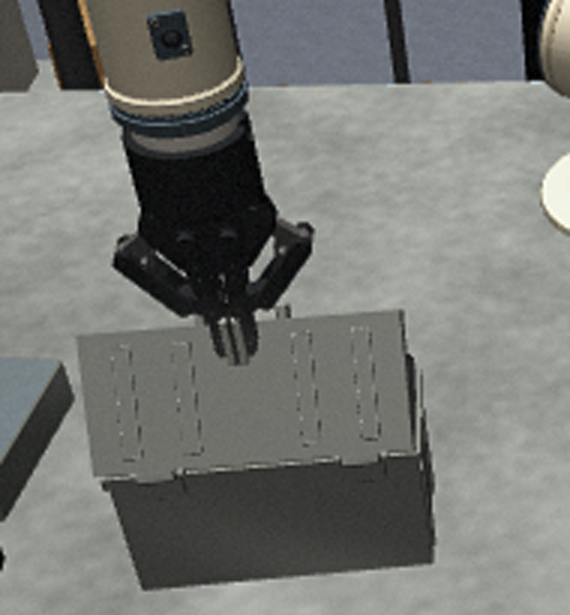

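View pics/w15.png

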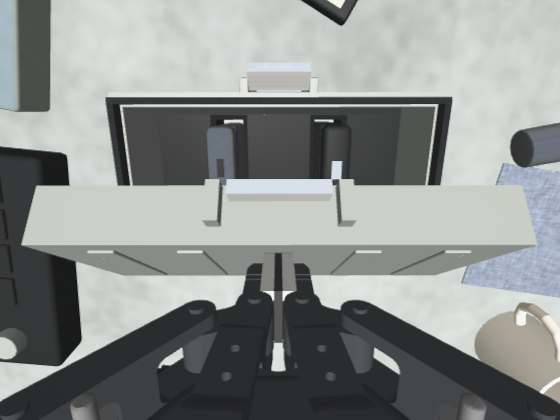

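Request:
drive_tool:
  deltas:
    - {"translation": [0,-0.8,0],"roll": 0,"gripper": 0}
    - {"translation": [0,-1.6,0.1],"roll": 0,"gripper": 0}
    - {"translation": [0,-2.4,0.5],"roll": 0,"gripper": 0}
    - {"translation": [0,-3.2,1],"roll": 0,"gripper": 0}
    - {"translation": [0,-3.9,1.6],"roll": 0,"gripper": 0}
    - {"translation": [0,-4.6,2.2],"roll": 0,"gripper": 0}
    - {"translation": [0,-5.2,2.8],"roll": 0,"gripper": 0}
    - {"translation": [0,-5.8,3.4],"roll": 0,"gripper": 0}

```text
time: 26.18
position: [0.4596, -0.2844, 0.1847]
orientation: [-2.105, -2.332, 0.0]
force: [0.3, 0.2, -0.0]
opening: -0.0001
```

```bash
python3 - <<'E'
from h import *
go(HG,95.9)
i=manip.camera("scene");crop(i,70,60,260,265,3,"s16.png")
cv2.imwrite("pics/w16.png",manip.camera("wrist"))
go(HG,95.9)
E
```

```text
t 26.18 pos [ 0.4596 -0.2844  0.1847] jaw 95.86 tilt [-3.e-04  2.e-04 -1.e+00] F [ 0.3  0.2 -0. ] open -0.0001 j [-0.62 -0.07  1.52 -0.    1.7  -2.29]
 delta cm [-0.02  7.12  6.67]
 roll (tool z down => -) -0.04
t 26.27 pos [ 0.4591 -0.2844  0.1842] jaw 95.83 tilt [-1.6e-03  8.0e-04 -1.0e+00] F [ 0.1 -0.3 -0.1] open -0.0 j [-0.62 -0.07  1.52 -0.    1.7  -2.29]
 delta cm [-0.03  7.17  6.61]
 roll (tool z down => -) -0.07
```

View pics/s16.png

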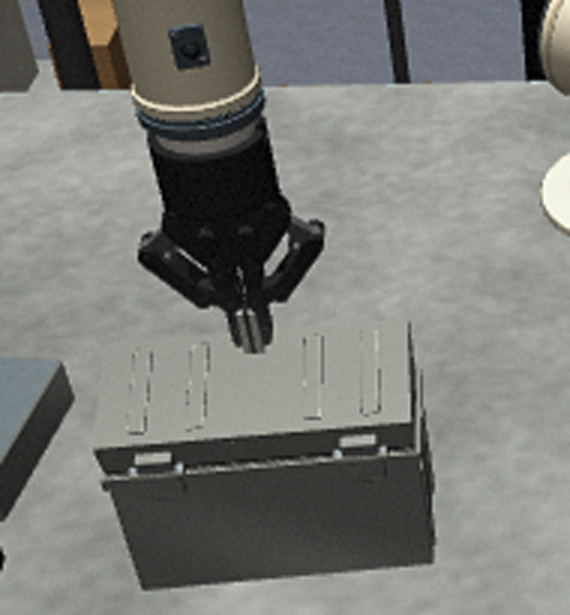

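View pics/w16.png

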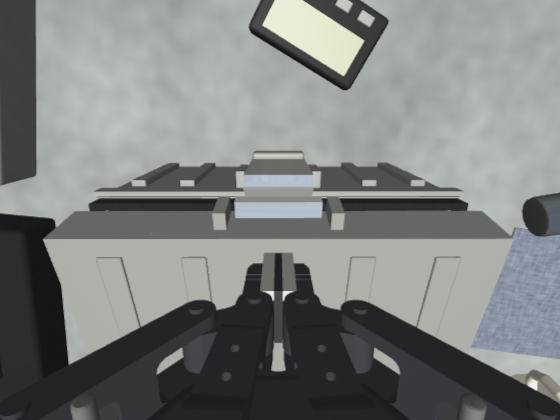

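Request:
drive_tool:
  deltas:
    - {"translation": [0,-0.5,0.3],"roll": 0,"gripper": 0}
    - {"translation": [0,-0.9,0.6],"roll": 0,"gripper": 0}
    - {"translation": [0,-1,0.8],"roll": 0,"gripper": 0}
    - {"translation": [0,-1,0.8],"roll": 0,"gripper": 0}

```text
time: 26.78
position: [0.451, -0.2855, 0.1788]
orientation: [2.102, 2.33, 0.002]
force: [3.5, 2.0, 5.0]
opening: 0.0002
```

Request:
drive_tool:
  deltas:
    - {"translation": [0,0,0.2],"roll": 0,"gripper": 0}
    - {"translation": [0,0,0.4],"roll": 0,"gripper": 0}
    - {"translation": [0,0,0.4],"roll": 0,"gripper": 0}

```text
time: 27.15
position: [0.4501, -0.2856, 0.1759]
orientation: [2.103, 2.33, -0.0]
force: [-3.0, 2.7, 10.6]
opening: -0.0
```

Request:
drive_tool:
  deltas:
    - {"translation": [0,0,0.1],"roll": 0,"gripper": 0}
    - {"translation": [0,0,0.2],"roll": 0,"gripper": 0}
    - {"translation": [0,0,0.2],"roll": 0,"gripper": 0}

```text
time: 27.52
position: [0.4498, -0.2859, 0.1732]
orientation: [2.104, 2.33, -0.002]
force: [-2.5, 0.2, 8.9]
opening: -0.0001
```

Request:
drive_tool:
  deltas:
    - {"translation": [0,0,0.2],"roll": 0,"gripper": 0}
    - {"translation": [0,0,0.3],"roll": 0,"gripper": 0}
    - {"translation": [0,0,0.3],"roll": 0,"gripper": 0}

```text
time: 27.9
position: [0.4491, -0.286, 0.171]
orientation: [2.105, 2.33, -0.003]
force: [-6.1, 1.6, 13.2]
opening: -0.0
```

Request:
drive_tool:
  deltas:
    - {"translation": [0,0,0.2],"roll": 0,"gripper": 0}
    - {"translation": [0,0,0.3],"roll": 0,"gripper": 0}
    - {"translation": [0,0,0.3],"roll": 0,"gripper": 0}

```text
time: 28.28
position: [0.4486, -0.2861, 0.1684]
orientation: [2.106, 2.331, -0.005]
force: [-9.1, 1.9, 15.8]
opening: -0.0
```

Request:
drive_tool:
  deltas:
    - {"translation": [0,0,0.1],"roll": 0,"gripper": 0}
    - {"translation": [0,0,0.2],"roll": 0,"gripper": 0}
    - {"translation": [0,0,0.2],"roll": 0,"gripper": 0}

```text
time: 28.65
position: [0.4482, -0.2862, 0.1671]
orientation: [2.106, 2.33, -0.005]
force: [-12.1, 2.9, 18.0]
opening: -0.0002
```

```bash
python3 - <<'E'
from h import *
m=manip.camera_model("wrist");np.savez("w17.npz",mtx=m["mtx"],extrinsics=m["extrinsics"])
cv2.imwrite("pics/w17.png",manip.camera("wrist"))
go(HG,95.9)
for th in (0,.03,.06,.1,.14): print(th,proj(m,lidpt(th,.096,.027)).round(1),proj(m,lidpt(th,.096,.0)).round(1))
E
```

```text
t 28.7 pos [ 0.4482 -0.2862  0.1671] jaw 95.78 tilt [-0.0021 -0.0027 -1.    ] F [-13.1   2.6  19.3] open -0.0 j [-0.63 -0.09  1.57 -0.    1.67 -2.3 ]
 delta cm [0.06 8.27 4.89]
 roll (tool z down => -) -0.12
0 [279.5 243.7] [279.4 224.7]
0.03 [279.5 247.8] [279.4 226.5]
0.06 [279.5 252.2] [279.4 228.6]
0.1 [279.5 258.6] [279.4 231.6]
0.14 [279.5 265.5] [279.4 235.1]
```

View pics/w17.png

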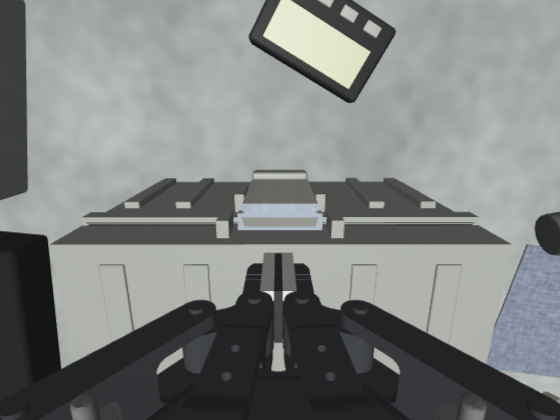

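Request:
drive_tool:
  deltas:
    - {"translation": [0,0,0.1],"roll": 0,"gripper": 0}
    - {"translation": [0,0,0.2],"roll": 0,"gripper": 0}
    - {"translation": [0,0,0.2],"roll": 0,"gripper": 0}
    - {"translation": [0,0,0.2],"roll": 0,"gripper": 0}

```text
time: 29.2
position: [0.4482, -0.2862, 0.1668]
orientation: [2.106, 2.33, -0.005]
force: [-15.1, 5.2, 26.0]
opening: -0.0
```

Request:
drive_tool:
  deltas:
    - {"translation": [0,0,-0.4],"roll": 0,"gripper": 0}
    - {"translation": [0,0,-0.8],"roll": 0,"gripper": 0}
    - {"translation": [0,0,-1.5],"roll": 0,"gripper": 0}
    - {"translation": [0,0,-4],"roll": 0,"gripper": 0}
    - {"translation": [0,0,-6],"roll": 0,"gripper": 0}
    - {"translation": [0,0,-8],"roll": 0,"gripper": 0}
    - {"translation": [0,0,-8],"roll": 0,"gripper": 0}
    - {"translation": [0,0,-8],"roll": 0,"gripper": 0}

```text
time: 30.2
position: [0.45, -0.2854, 0.2406]
orientation: [-2.104, -2.331, 0.0]
force: [0.5, 0.4, -0.1]
opening: 0.0
```

```bash
python3 - <<'E'
from h import *
m=manip.camera_model("wrist")
cv2.imwrite("pics/w18.png",manip.camera("wrist"))
cv2.imwrite("pics/s18.png",manip.camera("scene"))
go(HG,95.9)
for th in (0,.03,.06,.1,.14): print(th,proj(m,lidpt(th,.096,.027)).round(1),proj(m,lidpt(th,.096,.0)).round(1))
E
```

```text
t 30.3 pos [ 0.4498 -0.2853  0.24  ] jaw 95.86 tilt [-0.0017  0.0012 -1.    ] F [-0.1  0.1  0.4] open -0.0001 j [-0.63 -0.09  1.44 -0.    1.8  -2.3 ]
 delta cm [-0.05  8.11 12.19]
 roll (tool z down => -) -0.04
0 [277.9 199.4] [277.9 190.3]
0.03 [277.9 201.7] [277.9 191.2]
0.06 [278.  204.2] [277.9 192.3]
0.1 [278.  207.8] [277.9 193.9]
0.14 [278.  211.7] [277.9 195.8]
```

View pics/w18.png

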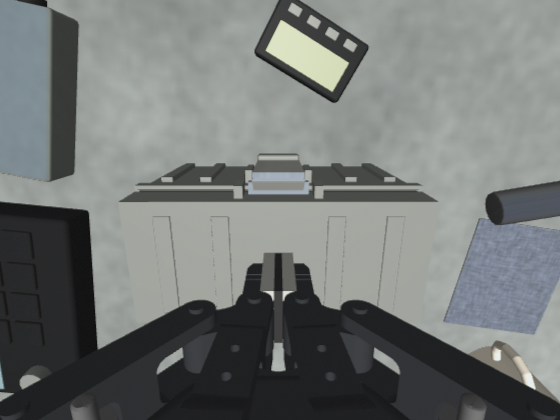

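View pics/s18.png

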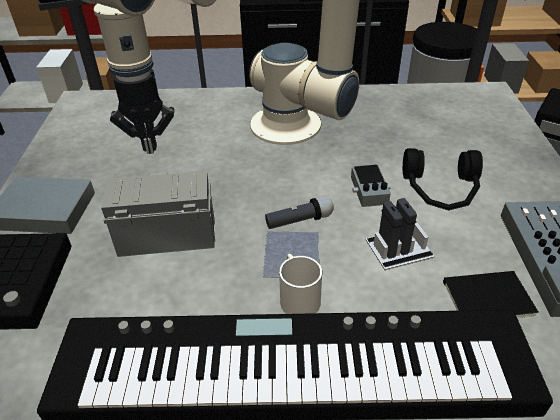

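```bash
python3 - <<'E'
from h import *
for n in (17,18):
    i=cv2.cvtColor(cv2.imread(f"pics/w{n}.png"),cv2.COLOR_BGR2GRAY).astype(float)
    r=(235,252) if n==17 else (194,210)
    for c in ((140,160),(190,205),(350,375)): print(n,c,list(zip(range(*r),i[r[0]:r[1],c[0]:c[1]].mean(1).round().astype(int))))
crop(cv2.imread("pics/w18.png"),220,145,340,215,6,"w18z.png")
E
```

```text
17 (140, 160) [(235, np.int64(78)), (236, np.int64(78)), (237, np.int64(78)), (238, np.int64(78)), (239, np.int64(78)), (240, np.int64(78)), (241, np.int64(78)), (242, np.int64(78)), (243, np.int64(78)), (244, np.int64(123)), (245, np.int64(172)), (246, np.int64(179)), (247, np.int64(179)), (248, np.int64(179)), (249, np.int64(179)), (250, np.int64(179)), (251, np.int64(179))]
17 (190, 205) [(235, np.int64(79)), (236, np.int64(78)), (237, np.int64(78)), (238, np.int64(78)), (239, np.int64(78)), (240, np.int64(78)), (241, np.int64(78)), (242, np.int64(78)), (243, np.int64(78)), (244, np.int64(123)), (245, np.int64(174)), (246, np.int64(180)), (247, np.int64(180)), (248, np.int64(180)), (249, np.int64(180)), (250, np.int64(179)), (251, np.int64(179))]
17 (350, 375) [(235, np.int64(78)), (236, np.int64(78)), (237, np.int64(78)), (238, np.int64(78)), (239, np.int64(78)), (240, np.int64(78)), (241, np.int64(78)), (242, np.int64(78)), (243, np.int64(78)), (244, np.int64(146)), (245, np.int64(176)), (246, np.int64(179)), (247, np.int64(179)), (248, np.int64(179)), (249, np.int64(179)), (250
[... 416 characters left out ...]
94, np.int64(75)), (195, np.int64(75)), (196, np.int64(75)), (197, np.int64(75)), (198, np.int64(75)), (199, np.int64(75)), (200, np.int64(75)), (201, np.int64(95)), (202, np.int64(159)), (203, np.int64(167)), (204, np.int64(167)), (205, np.int64(168)), (206, np.int64(167)), (207, np.int64(168)), (208, np.int64(168)), (209, np.int64(167))]
18 (350, 375) [(194, np.int64(75)), (195, np.int64(75)), (196, np.int64(75)), (197, np.int64(75)), (198, np.int64(75)), (199, np.int64(75)), (200, np.int64(75)), (201, np.int64(95)), (202, np.int64(158)), (203, np.int64(166)), (204, np.int64(166)), (205, np.int64(166)), (206, np.int64(166)), (207, np.int64(166)), (208, np.int64(166)), (209, np.int64(166))]
```

View pics/w18z.png

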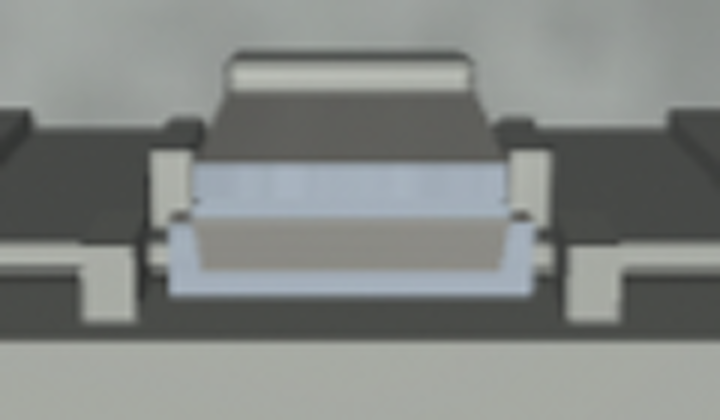

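Request:
drive_tool:
  deltas:
    - {"translation": [0,0,0],"roll": 0,"gripper": 0}
    - {"translation": [0,0,0],"roll": 0,"gripper": 0}
    - {"translation": [0,0,0],"roll": 0,"gripper": 0}
    - {"translation": [0,0,0],"roll": 0,"gripper": 0}
    - {"translation": [0,0,0],"roll": 0,"gripper": 0}
    - {"translation": [0,0,0],"roll": 0,"gripper": 0}
    - {"translation": [0,0,0],"roll": 0,"gripper": 0}
    - {"translation": [0,0,0],"roll": 0,"gripper": 0}

```text
time: 31.3
position: [0.4501, -0.2855, 0.2413]
orientation: [-2.105, -2.332, 0.0]
force: [-0.4, -0.0, 0.3]
opening: -0.0001
```

```bash
python3 - <<'E'
from h import *
g=cv2.cvtColor(manip.camera("wrist"),cv2.COLOR_BGR2GRAY)
print(g[198:206,190:205].mean(1).round())
m=manip.camera_model("wrist");print([proj(m,lidpt(t,.096,.027))[1].round(1) for t in (0,.03,.06)])
go(HG)
manip.hand_in()
E
```

```text
[ 75.  75.  75. 136. 164. 167. 168. 167.]
[np.float64(198.9), np.float64(201.2), np.float64(203.7)]
t 31.35 pos [ 0.4501 -0.2855  0.2413] jaw 95.86 tilt [ 0. -0. -1.] F [-0.4 -0.2  1. ] open 0.0001 j [-0.63 -0.09  1.43 -0.    1.8  -2.3 ]
 delta cm [-1.000e-02  8.070e+00  1.233e+01]
the job is handed in; nothing more can be done
```

The ribbed drive is in the empty slot of the case, the lid is shut and latched, and I handed the job in at about 31 s.

- **Packing:** I took the drive from the rack by its 62 mm edges and stood it on the pad. I then regripped it by its 20 mm faces and lowered it into the slot. It touched bottom at the height I had predicted (tool height 0.095 m), and I let go only after that contact.
- **Closing:** I swung the lid over with closed fingers and pressed its front. The force reached about 26 N vertical with 15 N sideways, which is above the stated 12 to 20 N but within the limits.
- **Lid check:** After I backed off, the lid read about 0.03 rad, and it still read that a second later. That is under the 0.04 rad limit for latched, but only just, given about 2 mm of camera error. In the picture the hook lies over the bar.
- **The rest:** In the last overview picture the tall drives, mug and microphone stand where they were. The last view before the lid came down showed the stowed drive in place. The gripper was touching nothing, with forces near zero.

The first move call was refused because its rows lacked the gripper key, and nothing moved. No check disagreed beyond small noise in the readings.

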